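# Sweep the wound bobbins into the bench dustpan

## Task

Clear the repair bench: with the fingertips, sweep the four loose wound bobbins along the bench top and through the open mouth of the blue dustpan, until every one lies wholly inside, past the sloping front lip. Slide them, never pick them up or flick them, and do not shove the pan away. Leave the grease pot standing among them, the oil bottle, the tin and the screwdriver where they are.

Things in the scene. Friction and masses are not known exactly. Their poses are not given: they have to be found in the camera images.
- pan: blue sheet-steel dustpan, 0.7 kg, loose, flat on the bench. Origin: centre of its underside; own -x points out of the open mouth, +x to the handle, z up. 180 mm long (x), 200 mm wide (y), floor 2 mm thick. Side walls 2 mm thick at y = +-100 mm, rising from 12 mm high at x = -75 mm to 42 mm at the back wall, x = +90 mm. Wooden handle from there to x = +225 mm, at most 50 mm high
- pan_mouth (a point): middle of the dustpan's open front edge, on the bench: 90 mm from the pan's origin along its -x. From this edge a thin lip slopes up over 18 mm to the 2 mm thick floor; axes as the pan's
- bobbin_red_center (a point): centre of the wound bobbin with red thread: a steel-flanged disc 26 mm in diameter and 11 mm high, about 15 g, lying flat on the bench (centre 5.5 mm up), free to slide
- bobbin_yellow_center (a point): centre of the bobbin with yellow thread, otherwise the same as the red one
- bobbin_green_center (a point): centre of the bobbin with green thread, otherwise the same as the red one
- bobbin_white_center (a point): centre of the bobbin with white thread, otherwise the same as the red one
- pot_center (a point): centre of the small grease pot, white with a flat black screw lid, 34 mm in diameter and 30 mm high, about 50 g, standing loose among the bobbins; to be left alone
- oil_center (a point): centre of the white oil bottle with blue band and red spout, 38 mm in diameter and 109 mm high, this point 50 mm up, standing loose beside the work; to be left alone
- tin_center (a point): centre of the round steel tin with lid, 89 mm in diameter and 50 mm high, standing loose beside the work; to be left alone
- screwdriver: screwdriver with yellow handle, about 190 mm long, lying along its own x axis, 26 mm high at the handle; origin under its middle; to be left alone

How it is judged:
By the outcome, as a careful person would: the job done as asked, in the order asked, and still so for the second after the job is handed in, with the robot touching nothing.
It also fails if it takes over 70 s, if anything falls off the work surface, if the arm or the gripper's body presses on something with over 40 N, if the wrist force passes 120 N, or if a joint passes its speed limit or range.

## Robot

A 7-joint arm with a two-finger parallel gripper is mounted at the origin on the work surface. World frame = base frame: x ahead of the robot, y to its left, z up, the work surface at z = 0. Lengths are in m, angles in rad, forces in N, time in s.
With the tool pointing down it reaches from about 0.425 to 0.875 m from the base axis. Payload 4.7 kg.
Tool frame: the origin (TCP) lies on the centre line of the jaws, within the pads' length; the fingertips stand 8 mm ahead of it and the grasp point (between the pads) lies 11 mm behind it; z points along the fingers, y is the direction in which the jaws open and shut (so a half turn about z gives the same grasp; the last joint's range is limited). The gripper opens to 87 mm and grips with 3 to 60 N. Pads are 19 mm wide; open, the fingers measure 117 mm over their backs; the gripper's body (75 mm by 190 mm) begins 51 mm behind the grasp point.
Start: joints at [-1.142, 0.321, -0.07, 1.45, 0.023, 1.371, -0.057], TCP at [0.262, 0.595, 0.231] pointing down, gripper open.
Joint ranges: [-2.86, 2.86], [-0.3, 2.09], [-1.38, 1.24], [0.06, 2.45], [-1.56, 4.7], [0.09, 2.05], [-2.69, 2.69]. Speed limits (rad/s): [2.57, 2.57, 3.14, 3.14, 3.14, 3.14, 3.14].

## Interface

Orientations are given as a rotation vector (axis times angle).
In Python, from bench import status, optics, order gives the robot as it stands.
- The arm moves only by the tool step_arm, never from a script. Its argument "rows" is a list of rows, each a list of 3 entries, a list of its own where there are three numbers: the turn, a rotation vector about the tool's x, y, z in degrees, then the shift along the tool's x, y, z in mm, then the finger opening in mm, from 0 to 87. A call has 1 to 12 rows; each row shifts and turns the pose as measured when the row begins, along the tool's axes as they then stand; what a row does not reach is not made up. A row lasts 1/12 s, in which the tool goes at most 41.7 mm and 7.16 degrees, less where a joint would pass 70% of its speed; a pose out of reach is approached as far as the arm can. A call is refused whole if a number of a shift passes 41.7 or a number of a turn 7.16, either way. A call with a gripper value outside its range is refused whole. The fingers move at their own pace and stop on an object; "grip_force" is the grip in N (left out, the last holds). Time passes only in rows, so rows that do not move let the fingers close. It gives the time, the measured TCP pose, the force and the opening at its end, in the units of the state.
- status.get_state(): the state, without advancing time (a new reading comes with each control period).
- optics.get_image(name): name is "scene" or "side" or "wrist"; returns a dict with "frame" (480x640x3 uint8, red, green, blue), "range_z" (480x640 float32, m along the optical axis (not along the pixel's ray), 0 where there is no reading), "K" (3x3 intrinsics, pixels), "R" (3x3) and "t" (3): a world point X has camera coordinates R X + t. Camera axes: x right, y down, z forward; pixel columns grow to the right and rows downward; lengths in m; the calibration is good to about 2 mm. A picture is of the moment at which its call begins.
- order.close_job(): hands the job in, once; it reports no verdict.
The state is a dict: "time": time; "joint_positions": joint angles; "qd": joint speeds; "joint_torque": joint torques, N m; "position": TCP position; "tool_rot": TCP orientation; "ft_force": force on the tool from outside, world axes, zero at the start; "torque": the same for the moment, N m; "grip_width": opening from 0.0 (shut) to 1.0 (fully open).
Only numpy, scipy, OpenCV 4.12 (cv2) and the standard library are available. Lean on these libraries where they do the work, as an engineer would, in place of code of your own. Each camera call takes 0.05 s, during which the arm holds its last target.

## Working session

There is one attempt and no reset: what is moved stays moved. The work goes in short steps, Python scripts to look and compute and a tool call to move; the robot and the scene stay as the last step left them, time stands still between calls to the robot, and variables do not carry over. Pictures are saved under pics/ and viewed, and the job is handed in when it is done.

Besides the shell and the picture viewer there is one more tool, called after "Emit:" as name([rows], argument=value, ...), one row to a line, values as JSON. step_arm: Moves the arm, as the interface text tells. Its arguments: {"type":"object","properties":{"rows":{"type":"array"},"grip_force":{"type":"number"}},"required":["rows"]}

```bash
ls; mkdir -p pics; python3 - <<'E'
from bench import status, optics
import cv2,numpy as np
print(status.get_state())
for n in ["scene","side","wrist"]:
    d=optics.get_image(n)
    cv2.imwrite(f"pics/{n}0.png",d["frame"][:,:,::-1])
    np.savez(f"pics/{n}0.npz",**d)
    print(n,d["K"].tolist(),d["R"].tolist(),d["t"].tolist())
E
```

```text
pics
{'time': 0.0, 'joint_positions': array([-1.14186912,  0.32182116, -0.07011595,  1.45171185,  0.02261022,
        1.37081969, -0.05687279]), 'qd': array([-1.45488547e-04, -5.09052356e-04, -1.09520286e-05, -1.86318297e-03,
        5.84213561e-04, -1.58119039e-04,  4.92331321e-04]), 'joint_torque': array([-6.08243022e-05, -4.91285276e+01, -4.03896226e-01, -3.12534428e+01,
       -6.40179100e-02,  4.40077053e-02,  1.73795243e-04]), 'position': array([0.2617745 , 0.59433989, 0.22944446]), 'tool_rot': array([-6.46744986e-01, -3.07398667e+00,  3.06035577e-03]), 'ft_force': array([-0.83006949, -0.22907694,  0.06346719]), 'torque': array([0.00937961, 0.04476673, 0.03125679]), 'grip_width': 1.0002591900874216}
scene [[585.2675896044731, 0.0, 319.3429332773576], [0.0, 585.2675896044731, 236.13619542174618], [0.0, 0.0, 1.0]] [[0.7314811142585429, 0.6816115685361075, -0.018467515285711146], [0.527307946058419, -0.5826440386903894, -0.6184434122878207], [-0.4322981719909673, 0.4426416087720396, -0.7856123068517757]] [-0.3854577404681314, -0.28650885320924874, 1.3584289517898371]
side [[507.20981813122893, 0.0, 319.43208381582184], [0.0, 507.20981813122893, 238.57552877516295], [0.0, 0.0, 1.0]] [[0.840689667093162, -0.5414615085965184, -0.0077664889861070435], [-0.41609909805425616, -0.6367366796921353, -0.6491748156953332], [0.3465579666393825, 0.5489861887543416, -0.7605995926344948]] [-0.5177660433296682, 0.24701305541244534, 0.8922683916293133]
wrist [[354.5001614377413, 0.0, 314.76750354188533], [0.0, 354.5001614377413, 240.01246443931694], [0.0, 0.0, 1.0]] [[0.40211394753340224, 0.91558929720969, -0.0007823261286492851], [0.8787120874186967, -0.3856776564230178, 0.2812788878681218], [0.2572342135552406, -0.11379360338400313, -0.9596257474690342]] [-0.6504439203980608, -0.03396631917588514, 0.39034553953961554]
```

View pics/scene0.png

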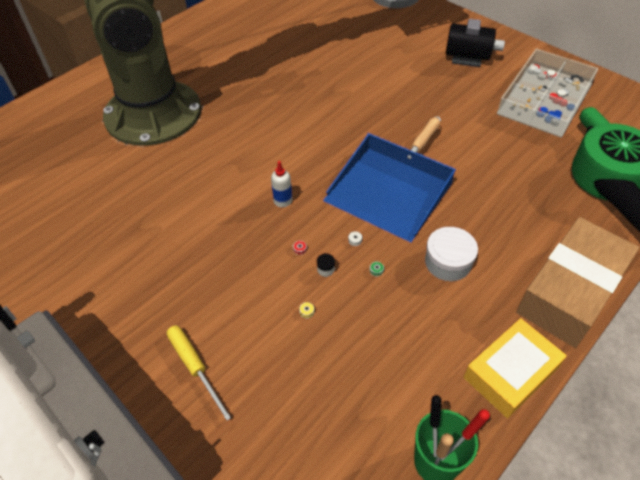

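View pics/side0.png

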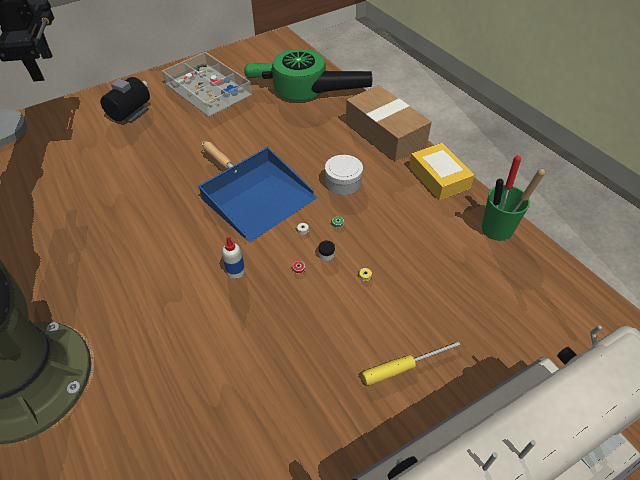

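View pics/wrist0.png

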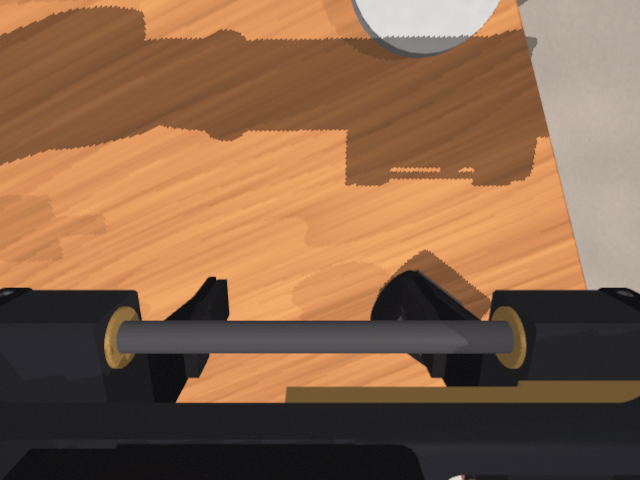

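The scene and side views both show everything. In the scene view, red is at (300,247), white (355,238), green (377,268), yellow (307,310), the pot (326,264), the bottle (282,190) and the tin (451,253). The pan mouth runs from about (327,200) to (410,237). I'll measure these next.

```bash
cat > h.py <<'E'
import numpy as np, cv2
def ray(d,u,v):
    r=np.linalg.solve(d["K"],np.array([u,v,1.0])); R=np.array(d["R"]);return -R.T@d["t"], R.T@r
def plane(d,u,v,z):
    c,r=ray(d,u,v); return c+r*(z-c[2])/r[2]
def dep(d,u,v):
    c,r=ray(d,u,v); z=d["range_z"][int(round(v)),int(round(u))]; return c+r*z
def tri(d1,p1,d2,p2):
    c1,r1=ray(d1,*p1);c2,r2=ray(d2,*p2)
    A=np.stack([r1,-r2],1); s=np.linalg.lstsq(A,c2-c1,rcond=None)[0]
    a=c1+r1*s[0];b=c2+r2*s[1]; return (a+b)/2, np.linalg.norm(a-b)
def blob(d,lo,hi,near,rad):
    h=cv2.cvtColor(np.ascontiguousarray(d["frame"]),cv2.COLOR_RGB2HSV)
    m=cv2.inRange(h,np.array(lo),np.array(hi))
    w=np.zeros_like(m); cv2.circle(w,tuple(int(x) for x in near),rad,255,-1); m&=w
    ys,xs=np.nonzero(m); return (xs.mean(),ys.mean(),len(xs),xs.min(),xs.max(),ys.min(),ys.max()) if len(xs) else None
E
python3 - <<'E'
from h import *
S=dict(np.load("pics/scene0.npz"));D=dict(np.load("pics/side0.npz"))
np.set_printoptions(precision=4,suppress=True)
C={"red":((165,120,90),(180,255,255),(300,247),(299,267)),"yellow":((18,120,90),(35,255,255),(307,310),(366,274)),
"green":((55,100,50),(90,255,255),(377,268),(338,222)),"white":((0,0,140),(180,60,255),(355,238),(303,229))}
for n,(lo,hi,a,b) in C.items():
    p=blob(S,lo,hi,a,13);q=blob(D,lo,hi,b,13)
    print(n,p[:3],q[:3],plane(S,*p[:2],.008),plane(D,*q[:2],.008),tri(S,p[:2],D,q[:2]))
# pot lid
p=blob(S,(0,0,0),(180,255,45),(326,262),13);q=blob(D,(0,0,0),(180,255,45),(327,247),13)
print("pot",p,q,plane(S,*p[:2],.03),plane(D,*q[:2],.03),tri(S,p[:2],D,q[:2]))
# pan outlines
for n,d in(("S",S),("D",D)):
    h=cv2.cvtColor(d["frame"],cv2.COLOR_RGB2HSV); m=cv2.inRange(h,(105,150,50),(125,255,255))
    k,l,st,ce=cv2.connectedComponentsWithStats(m); i=1+np.argmax(st[1:,4])
    c=cv2.findContours((l==i).astype(np.uint8),cv2.RETR_EXTERNAL,cv2.CHAIN_APPROX_NONE)[0][0]
    ap=cv2.approxPolyDP(c,3,True)[:,0]
    for u,v in ap: print(n,u,v,plane(d,u,v,0.0),plane(d,u,v,.042))
for n,d,x in(("S",S,[(410,237),(327,200),(282,205),(451,275),(451,240)]),("D",D,[(250,237),(314,197),(235,275),(343,165)])):
    h=d["frame"]; x0,y0=x[0]
big=np.hstack([cv2.resize(S["frame"][120:330,250:490],None,fx=1.66,fy=1.66,interpolation=cv2.INTER_CUBIC),cv2.resize(D["frame"][130:300,180:420],None,fx=1.66,fy=1.66*210/170)])
cv2.imwrite("pics/z.png",cv2.cvtColor(cv2.resize(big,(798,360)),cv2.COLOR_RGB2BGR))
E
```

```text
Traceback (most recent call last):
TypeError: 'NoneType' object is not subscriptable
```

```bash
cat > m.py <<'E'
from h import *
import sys
np.set_printoptions(precision=4,suppress=True)
def lab(d): return cv2.cvtColor(np.ascontiguousarray(d["frame"]),cv2.COLOR_RGB2LAB).astype(int)
E
python3 - <<'E'
from m import *
S=dict(np.load("pics/scene0.npz"));D=dict(np.load("pics/side0.npz"))
for n,a,b in(("red",(300,247),(299,267)),("yel",(307,310),(366,274)),("gr",(377,268),(338,222)),("wh",(355,238),(303,229)),("pot",(326,264),(327,248))):
  for d,(u,v) in((S,a),(D,b)):
    h=cv2.cvtColor(d["frame"],cv2.COLOR_RGB2HSV); print(n); 
    print([tuple(int(q) for q in h[v,x]) for x in range(u-8,u+9,2)],[tuple(int(q) for q in h[y,u]) for y in range(v-8,v+9,2)])
def crop(d,x0,y0,w,hh): return cv2.resize(d["frame"][y0:y0+hh,x0:x0+w],(400,360),interpolation=cv2.INTER_CUBIC)
cv2.imwrite("pics/z.png",np.hstack([crop(S,260,180,160,144),crop(D,230,170,160,144)])[:,:,::-1])
E
```

```text
red
[(10, 132, 166), (2, 152, 211), (1, 164, 222), (2, 103, 189), (2, 102, 165), (1, 145, 207), (1, 180, 214), (6, 118, 147), (12, 163, 130)] [(11, 156, 175), (3, 158, 212), (1, 136, 202), (2, 53, 121), (2, 102, 165), (1, 169, 214), (1, 109, 175), (3, 153, 135), (11, 156, 152)]
red
[(15, 138, 74), (1, 104, 206), (1, 206, 203), (12, 22, 152), (2, 100, 192), (1, 210, 202), (1, 150, 195), (14, 155, 143), (14, 140, 142)] [(14, 140, 144), (0, 150, 194), (1, 168, 203), (92, 90, 37), (2, 100, 192), (1, 213, 208), (0, 166, 121), (179, 71, 147), (13, 140, 135)]
yel
[(19, 121, 186), (26, 148, 238), (26, 147, 239), (23, 101, 215), (23, 98, 197), (25, 131, 234), (26, 158, 241), (22, 116, 193), (14, 157, 120)] [(22, 158, 211), (26, 160, 239), (23, 109, 198), (21, 39, 112), (23, 98, 197), (26, 152, 241), (24, 133, 220), (22, 137, 164), (15, 126, 162)]
yel
[(11, 118, 69), (26, 107, 227), (26, 174, 232), (30, 31, 188), (110, 33, 201), (26, 174, 232), (26, 171, 234), (12, 151, 137), (14, 139, 145)] [(13, 141, 141), (28, 90, 203), (25, 154, 229), (113, 71, 47), (110, 33, 201), (26, 177, 232), (27, 94,
[... 1001 characters left out ...]
 135), (13, 136, 126)] [(14, 147, 134), (45, 13, 227), (72, 8, 151), (100, 9, 87), (32, 18, 221), (45, 11, 137), (55, 11, 136), (13, 143, 137), (14, 139, 138)]
pot
[(10, 99, 31), (150, 24, 21), (30, 11, 23), (135, 28, 18), (170, 32, 24), (135, 43, 24), (0, 0, 20), (168, 67, 19), (6, 127, 38)] [(135, 28, 18), (50, 38, 20), (110, 32, 24), (165, 64, 16), (170, 32, 24), (120, 49, 21), (105, 30, 17), (24, 25, 52), (23, 27, 124)]
pot
[(109, 66, 31), (105, 14, 37), (120, 7, 35), (120, 14, 36), (135, 14, 36), (150, 8, 34), (120, 15, 35), (107, 54, 33), (14, 142, 163)] [(14, 118, 93), (113, 31, 33), (120, 8, 34), (120, 7, 35), (135, 14, 36), (130, 22, 35), (135, 13, 39), (110, 36, 21), (34, 17, 108)]
```

View pics/z.png

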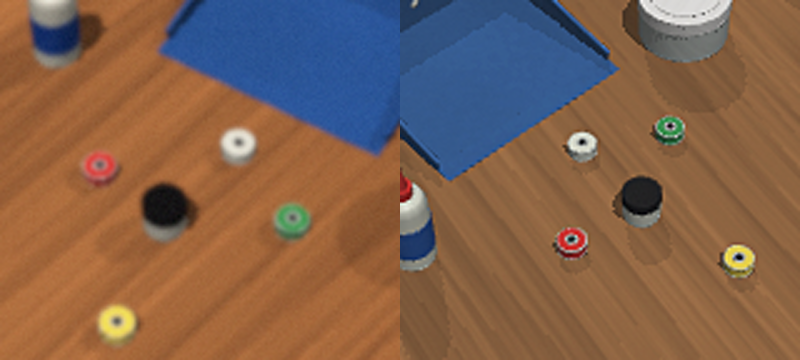

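```bash
cat >> m.py <<'E'
def nonwood(d):
    h=cv2.cvtColor(np.ascontiguousarray(d["frame"]),cv2.COLOR_RGB2HSV)
    H,s,v=[h[:,:,i].astype(int) for i in range(3)]
    return (((H<8)|(H>19)|(s<75))).astype(np.uint8)*255
def cent(d,near,rad=14):
    m=nonwood(d); k,l,st,ce=cv2.connectedComponentsWithStats(m,connectivity=4)
    best=None
    for i in range(1,k):
        if 20<st[i,4]<800:
            q=np.hypot(*(ce[i]-near))
            if q<rad and (best is None or st[i,4]>best[0]): best=(st[i,4],i)
    if best is None: return None
    ys,xs=np.nonzero(l==best[1]); e=cv2.minEnclosingCircle(np.stack([xs,ys],1).astype(np.float32))
    return np.array([xs.min()+xs.max(),ys.min()+ys.max()])/2, (xs.min(),xs.max(),ys.min(),ys.max())
E
python3 - <<'E'
from m import *
S=dict(np.load("pics/scene0.npz"));D=dict(np.load("pics/side0.npz"))
for n,a,b,z in(("red",(300,247),(299,267),.0055),("yel",(307,310),(366,274),.0055),("gr",(377,268),(338,222),.0055),("wh",(355,238),(303,229),.0055),("pot",(326,264),(327,248),.015)):
    p=cent(S,a);q=cent(D,b)
    print(n,p,q);print("   ",plane(S,*p[0],z)[:2],plane(D,*q[0],z)[:2],tri(S,p[0],D,q[0]))
for n,d in(("S",S),("D",D)):
    h=cv2.cvtColor(d["frame"],cv2.COLOR_RGB2HSV); m=cv2.inRange(h,(105,120,40),(125,255,255))
    k,l,st,ce=cv2.connectedComponentsWithStats(m); i=1+np.argmax(st[1:,4])
    c=cv2.findContours((l==i).astype(np.uint8),cv2.RETR_EXTERNAL,cv2.CHAIN_APPROX_NONE)[0][0]
    for u,v in cv2.approxPolyDP(c,2,True)[:,0]: print(n,u,v,plane(d,u,v,0.0)[:2],plane(d,u,v,.042)[:2],plane(d,u,v,.012)[:2])
# depth-based cloud for bottle, tin
for n,d in(("S",S),("D",D)):
    v,u=np.mgrid[0:480,0:640]; z=d["range_z"]; r=np.stack([(u-d["K"][0,2])/d["K"][0,0],(v-d["K"][1,2])/d["K"][1,1],np.ones_like(z)],-1)*z[...,None]
    X=(r-d["t"])@d["R"]
    ok=(z>0)
    t=X[ok&(X[...,2]>.042)&(X[...,2]<.13)]
    g=np.round(t[:,:2]/.01).astype(int)
    im=np.zeros((140,140),np.uint8)
    gg=np.floor((t[:,:2]+[0.0,0.7])/.01).astype(int); k2=((gg>=0)&(gg<140)).all(1); gg=gg[k2]; t=t[k2]
    im[gg[:,0],gg[:,1]]=255
    k,l,st,ce=cv2.connectedComponentsWithStats(im)
    for i in range(1,k):
        s=t[l[gg[:,0],gg[:,1]]==i]
        if len(s)>30: print(n,"obj",len(s),s.min(0),s.max(0))
E
```

```text
red (array([299.5, 247. ]), (np.int64(293), np.int64(306), np.int64(240), np.int64(254))) (array([298., 267.]), (np.int64(292), np.int64(304), np.int64(261), np.int64(273)))
    [ 0.5275 -0.0553] [ 0.5284 -0.0546] (array([ 0.528 , -0.0556,  0.0066]), np.float64(0.00039838574426946595))
yel (array([307. , 309.5]), (np.int64(300), np.int64(314), np.int64(302), np.int64(317))) (array([365., 274.]), (np.int64(359), np.int64(371), np.int64(268), np.int64(280)))
    [ 0.6322 -0.1442] [ 0.633  -0.1441] (array([ 0.6326, -0.1446,  0.0064]), np.float64(2.2198644596103233e-05))
gr (array([377., 268.]), (np.int64(370), np.int64(384), np.int64(261), np.int64(275))) (array([337.5, 221.5]), (np.int64(332), np.int64(343), np.int64(216), np.int64(227)))
    [0.666  0.0053] [0.6672 0.0057] (array([0.6665, 0.0047, 0.0067]), np.float64(0.0001235665610842022))
wh (array([354.5, 238.5]), (np.int64(348), np.int64(361), np.int64(232), np.int64(245))) (array([302.5, 228.5]), (np.int64(297), np.int64(308), np.int64(223), np.int64(234)))
    [0.5909 0.0295] [0.5915 0.0304] (array([0.5911, 0.0294, 0.0062]), np.
[... 1723 characters left out ...]
 2361 [ 0.     -0.0805  0.042 ] [0.0707 0.0413 0.13  ]
D obj 1167 [0.3554 0.6002 0.042 ] [0.4942 0.6994 0.0977]
D obj 4209 [ 0.3756 -0.5058  0.0475] [ 0.7611 -0.4554  0.122 ]
D obj 425 [ 0.3976 -0.0106  0.0423] [0.4352 0.0229 0.109 ]
D obj 104 [0.4443 0.2271 0.042 ] [0.6437 0.2762 0.0471]
D obj 96 [0.5131 0.2976 0.042 ] [0.5407 0.3747 0.0487]
D obj 3148 [0.5611 0.3547 0.042 ] [1.0293 0.6956 0.0991]
D obj 2281 [ 0.6087 -0.6708  0.0479] [ 0.7491 -0.6152  0.082 ]
D obj 848 [0.7065 0.0614 0.0422] [0.797  0.1528 0.0556]
D obj 2950 [0.886  0.0945 0.042 ] [1.0097 0.3009 0.0795]
D obj 1508 [ 0.9063 -0.2415  0.042 ] [ 0.9919 -0.1595  0.1299]
D obj 1362 [ 0.9026 -0.0746  0.042 ] [1.0035 0.065  0.0507]
```

```bash
cat > plan.py <<'E'
from m import *
from scipy.spatial.transform import Rotation as Ro
from bench import status
M=np.array([.5755,.083]); e=np.array([-.174,.985]); w=np.array([.985,.174])
def P(lat,d): return M+lat*w+d*e
def ld(p): p=np.array(p)[:2]-M; return np.array([p@w,p@e])
def st():
    s=status.get_state(); R=Ro.from_rotvec(s["tool_rot"]).as_matrix()
    x=R[:,0]; yaw=np.degrees(np.arctan2(x[1],x[0]))
    print("t",round(s["time"],2),"pos",np.round(s["position"],4),"lat,d mm",np.round(ld(s["position"])*1e3,1),"yaw",round(yaw,1),"tilt",np.round(R[:2,2],3),"F",np.round(s["ft_force"],1),"g",round(s["grip_width"]*87,1))
    return s,R,yaw
def go(lat,d,z,yaw,n,grip):
    """rows to reach (lat,d) m in pan frame, tcp z, tool-x yaw deg, in n rows"""
    s,R,y0=st(); tgt=np.r_[P(lat,d),z]; dp=tgt-s["position"]
    c,q=np.cos(np.radians(yaw)),np.sin(np.radians(yaw))
    T=np.array([[c,q,0],[q,-c,0],[0,0,-1]]).T
    rv=(Ro.from_matrix(R.T@T)).as_rotvec()
    rows=[]
    for i in range(n):
        Ri=R@Ro.from_rotvec(rv*i/n).as_matrix()
        rows.append([np.round(np.degrees(rv)/n,1).tolist(),np.round(Ri.T@dp/n*1e3,1).tolist(),grip])
    print("dist",np.round(dp*1e3,1),"turn",np.round(np.degrees(rv),1),"per row mm",round(np.linalg.norm(dp)/n*1e3,1))
    for r in rows: print(r)
E
python3 - <<'E'
from plan import *
W=dict(np.load("pics/wrist0.npz")); c=-W["R"].T@W["t"]
s,R,y=st(); print("cam in tool",R.T@(c-s["position"]))
for n,p in(("red",(.528,-.0555)),("white",(.5911,.0297)),("green",(.6666,.0052)),("yellow",(.6327,-.1444)),("pot",(.597,-.057)),("bottle",(.4175,.006)),("tin",(.752,.106))): print(n,ld(p)*1e3)
S=dict(np.load("pics/scene0.npz"));print("screwdriver",plane(S,185,350,.013),plane(S,228,416,.005))
go(.010,-.086,.20,106,18,18)
E
```

```text
t 0.15 pos [0.2618 0.5945 0.2297] lat,d mm [-220.   558.4] yaw 156.2 tilt [-0.001 -0.001] F [-0.6 -0.7 -0.4] g 87.3
cam in tool [ 0.0779  0.0009 -0.1539]
red [ -70.8865 -128.1575]
white [  6.0918 -55.2149]
green [ 76.1963 -92.4844]
yellow [  16.7744 -233.9418]
pot [  -3.1825 -141.641 ]
bottle [-169.028  -48.353]
tin [177.8545  -8.056 ]
screwdriver [ 0.5402 -0.3388  0.013 ] [ 0.6734 -0.3636  0.005 ]
t 0.15 pos [0.2618 0.5945 0.2297] lat,d mm [-220.   558.4] yaw 156.2 tilt [-0.001 -0.001] F [-0.6 -0.7 -0.4] g 87.3
dist [ 338.5 -594.5  -29.7] turn [-0.1  0.  50.2] per row mm 38.0
[[-0.0, 0.0, 2.8], [-30.5, -22.6, 1.7], 18]
[[-0.0, 0.0, 2.8], [-31.6, -21.1, 1.7], 18]
[[-0.0, 0.0, 2.8], [-32.6, -19.6, 1.7], 18]
[[-0.0, 0.0, 2.8], [-33.5, -18.0, 1.7], 18]
[[-0.0, 0.0, 2.8], [-34.3, -16.3, 1.7], 18]
[[-0.0, 0.0, 2.8], [-35.1, -14.6, 1.7], 18]
[[-0.0, 0.0, 2.8], [-35.7, -12.9, 1.7], 18]
[[-0.0, 0.0, 2.8], [-36.3, -11.1, 1.7], 18]
[[-0.0, 0.0, 2.8], [-36.8, -9.4, 1.7], 18]
[[-0.0, 0.0, 2.8], [-37.2, -7.5, 1.7], 18]
[[-0.0, 0.0, 2.8], [-37.6, -5.7, 1.7], 18]
[[-0.0, 0.0, 2.8], [-37.8, -3.9, 1.7], 18]
[[-0.0, 0.0, 2.8], [-37.9, -2.0, 1.7], 18]
[[-0.0, 0.0, 2.8], [-38.0, -0.2, 1.7], 18]
[[-0.0, 0.0, 2.8], [-38.0, 1.7, 1.7], 18]
[[-0.0, 0.0, 2.8], [-37.8, 3.5, 1.7], 18]
[[-0.0, 0.0, 2.8], [-37.6, 5.3, 1.7], 18]
[[-0.0, 0.0, 2.8], [-37.3, 7.2, 1.7], 18]
```

Emit:
step_arm([
  [[0,0,3],[-30,-23,2],18],
  [[0,0,3],[-31,-21,2],18],
  [[0,0,3],[-32,-20,2],18],
  [[0,0,3],[-33,-18,2],18],
  [[0,0,3],[-34,-16,2],18],
  [[0,0,3],[-35,-15,2],18],
  [[0,0,3],[-36,-13,2],18],
  [[0,0,3],[-36,-11,2],18],
  [[0,0,3],[-37,-9,2],18],
  [[0,0,3],[-37,-7,2],18],
  [[0,0,3],[-38,-5,2],18],
  [[0,0,3],[-38,-3,2],18],
])

```text
time: 1.15
position: [0.4754, 0.1854, 0.1983]
tool_rot: [-1.573, -2.71, 0.006]
ft_force: [1.1, -0.5, -0.3]
grip_width: 0.223
```

```bash
python3 -c "
from plan import *
go(.010,-.086,.16,106,10,18)"
```

```text
t 1.15 pos [0.4754 0.1854 0.1983] lat,d mm [-80.8 118.3] yaw 119.7 tilt [-0.009  0.001] F [ 1.1 -0.5 -0.3] g 19.4
dist [ 125.  -185.4  -38.3] turn [-0.4 -0.2 13.7] per row mm 22.7
[[-0.0, -0.0, 1.4], [-22.3, 1.7, 3.7], 18]
[[-0.0, -0.0, 1.4], [-22.3, 2.2, 3.7], 18]
[[-0.0, -0.0, 1.4], [-22.2, 2.7, 3.7], 18]
[[-0.0, -0.0, 1.4], [-22.1, 3.3, 3.7], 18]
[[-0.0, -0.0, 1.4], [-22.0, 3.8, 3.8], 18]
[[-0.0, -0.0, 1.4], [-21.9, 4.3, 3.8], 18]
[[-0.0, -0.0, 1.4], [-21.8, 4.8, 3.8], 18]
[[-0.0, -0.0, 1.4], [-21.7, 5.4, 3.8], 18]
[[-0.0, -0.0, 1.4], [-21.6, 5.9, 3.8], 18]
[[-0.0, -0.0, 1.4], [-21.4, 6.4, 3.8], 18]
```

Emit:
step_arm([
  [[0,0,1.4],[-22,2,3],18],
  [[0,0,1.4],[-22,2,3],18],
  [[0,0,1.4],[-22,3,3],18],
  [[0,0,1.4],[-22,3,3],18],
  [[0,0,1.4],[-22,4,3],18],
  [[0,0,1.4],[-22,4,3],18],
  [[0,0,1.4],[-22,5,3],18],
  [[0,0,1.4],[-22,5,3],18],
  [[0,0,1.4],[-20,6,3],18],
  [[0,0,1.4],[-12,4,3],18],
  [[0,0,0],[0,0,0],18],
])

```text
time: 2.07
position: [0.5969, -0.0139, 0.1638]
tool_rot: [-1.931, -2.47, 0.014]
ft_force: [-0.7, -1.1, -0.3]
grip_width: 0.207
```

```bash
python3 -c "
from plan import *
go(.011,-.087,.014,106,8,18)
from bench import optics
d=optics.get_image('wrist'); cv2.imwrite('pics/w1.png',d['frame'][:,:,::-1])"
```

```text
t 2.07 pos [ 0.5969 -0.0139  0.1638] lat,d mm [  4.2 -99.2] yaw 104.0 tilt [-0.01  -0.004] F [-0.7 -1.1 -0.3] g 18.0
dist [   4.6   13.1 -149.8] turn [-0.6  0.1 -2. ] per row mm 18.8
[[-0.1, 0.0, -0.3], [1.5, 1.2, 18.7], 18]
[[-0.1, 0.0, -0.3], [1.5, 1.1, 18.7], 18]
[[-0.1, 0.0, -0.3], [1.5, 1.1, 18.7], 18]
[[-0.1, 0.0, -0.3], [1.5, 1.1, 18.7], 18]
[[-0.1, 0.0, -0.3], [1.4, 1.1, 18.7], 18]
[[-0.1, 0.0, -0.3], [1.4, 1.1, 18.7], 18]
[[-0.1, 0.0, -0.3], [1.4, 1.0, 18.7], 18]
[[-0.1, 0.0, -0.3], [1.4, 1.0, 18.7], 18]
```

View pics/w1.png

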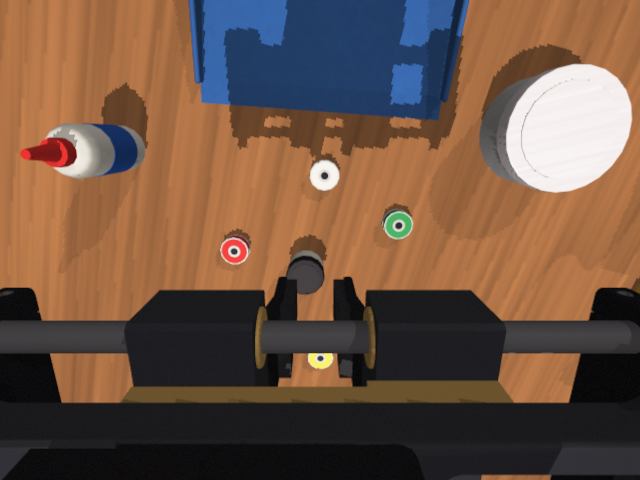

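The wrist view shows the bobbins ahead of the fingers: white (325,175), red (235,250), green (398,224), yellow (320,357), with the pot at (306,270). I'll shift to between the pot and the white bobbin, then descend.

Emit:
step_arm([
  [[0,0,-1],[6,4,10],18],
  [[0,0,-1],[6,4,15],18],
  [[0,0,0],[0,0,18],18],
  [[0,0,0],[0,0,18],18],
  [[0,0,0],[0,0,18],18],
  [[0,0,0],[0,0,14],18],
  [[0,0,0],[0,0,8],18],
  [[0,0,0],[0,0,0],18],
  [[0,0,0],[0,0,0],18],
])

```text
time: 2.87
position: [0.596, 0.0237, 0.0558]
tool_rot: [-1.839, -2.526, 0.001]
ft_force: [-0.2, 0.4, 1.9]
grip_width: 0.209
```

```bash
python3 -c "
from plan import *
go(.011,-.087,.013,106,5,18)"
```

```text
t 2.87 pos [0.596  0.0237 0.0558] lat,d mm [  9.9 -62. ] yaw 107.9 tilt [-0.014  0.009] F [-0.2  0.4  1.9] g 18.2
dist [  5.5 -24.5 -42.8] turn [-0.6 -0.7  1.9] per row mm 9.9
[[-0.1, -0.1, 0.4], [-5.1, -0.4, 8.5], 18]
[[-0.1, -0.1, 0.4], [-5.1, -0.4, 8.5], 18]
[[-0.1, -0.1, 0.4], [-5.1, -0.3, 8.5], 18]
[[-0.1, -0.1, 0.4], [-5.0, -0.3, 8.5], 18]
[[-0.1, -0.1, 0.4], [-5.0, -0.3, 8.5], 18]
```

```bash
python3 -c "
from plan import *
s,_,_=st(); print(s['qd'].round(3))"
```

```text
t 2.87 pos [0.596  0.0237 0.0558] lat,d mm [  9.9 -62. ] yaw 107.9 tilt [-0.014  0.009] F [-0.2  0.4  1.9] g 18.2
[-0.016  0.007 -0.013  0.014 -0.005 -0.003  0.002]
```

Emit:
step_arm([
  [[0,0,0],[0,0,0],18],
])

```text
time: 2.95
position: [0.5959, 0.0249, 0.056]
tool_rot: [-1.837, -2.528, 0.0]
ft_force: [0.3, -0.1, 0.5]
grip_width: 0.204
```

Emit:
step_arm([
  [[0,0,0],[-10,0,0],18],
])

```text
time: 3.03
position: [0.5991, 0.0184, 0.0565]
tool_rot: [-1.831, -2.531, -0.003]
ft_force: [0.6, 0.5, 0.6]
grip_width: 0.207
```

Emit:
step_arm([
  [[0,0,0],[-10,0,0],18],
])

```text
time: 3.12
position: [0.6031, 0.0087, 0.0573]
tool_rot: [-1.83, -2.533, -0.005]
ft_force: [-0.2, -0.4, -0.1]
grip_width: 0.203
```

Emit:
step_arm([
  [[0,0,0],[0,0,0],18],
])

```text
time: 3.2
position: [0.6043, 0.0055, 0.0584]
tool_rot: [-1.835, -2.533, -0.005]
ft_force: [0.3, -0.5, -0.2]
grip_width: 0.205
```

Emit:
step_arm([
  [[0,0,0],[0,0,0],18],
])

```text
time: 3.28
position: [0.6051, 0.0043, 0.0591]
tool_rot: [-1.838, -2.532, -0.006]
ft_force: [0.1, 0.7, 0.3]
grip_width: 0.203
```

```bash
python3 -c "
from plan import *
s,_,_=st(); print(s['qd'].round(3))"
```

```text
t 3.28 pos [0.6051 0.0043 0.0591] lat,d mm [ 15.4 -82.6] yaw 108.0 tilt [-0.008  0.011] F [0.1 0.7 0.3] g 17.7
[ 0.024 -0.004  0.018 -0.015  0.01  -0.001  0.01 ]
```

```bash
python3 -c "
from plan import *
go(.011,-.090,.013,107,5,18)"
```

```text
t 3.28 pos [0.6051 0.0043 0.0591] lat,d mm [ 15.4 -82.6] yaw 108.0 tilt [-0.008  0.011] F [0.1 0.7 0.3] g 17.7
dist [ -3.1  -8.1 -46.1] turn [-0.3 -0.7  1.1] per row mm 9.4
[[-0.1, -0.1, 0.2], [-1.5, -1.0, 9.2], 18]
[[-0.1, -0.1, 0.2], [-1.4, -1.0, 9.2], 18]
[[-0.1, -0.1, 0.2], [-1.4, -1.0, 9.2], 18]
[[-0.1, -0.1, 0.2], [-1.4, -1.1, 9.2], 18]
[[-0.1, -0.1, 0.2], [-1.4, -1.1, 9.2], 18]
```

Emit:
step_arm([
  [[-0.3,-0.7,0],[-3,-2,6],18],
  [[0,0,0],[-3,-2,8],18],
  [[0,0,0],[-2,-1,9],18],
  [[0,0,0],[0,0,8],18],
  [[0,0,0],[0,0,2],18],
  [[0,0,0],[0,0,0],18],
])

```text
time: 3.78
position: [0.6025, -0.0075, 0.0228]
tool_rot: [1.848, 2.538, 0.001]
ft_force: [-0.5, -0.7, -0.9]
grip_width: 0.209
```

```bash
python3 -c "
from plan import *
go(.011,-.090,.013,107,3,18)"
```

```text
t 3.78 pos [ 0.6025 -0.0075  0.0228] lat,d mm [ 10.8 -93.8] yaw 107.9 tilt [ 0.002 -0.001] F [-0.5 -0.7 -0.9] g 18.2
dist [-0.5  3.7 -9.8] turn [0.1 0.1 0.9] per row mm 3.5
[[0.0, 0.0, 0.3], [1.2, 0.2, 3.3], 18]
[[0.0, 0.0, 0.3], [1.2, 0.2, 3.3], 18]
[[0.0, 0.0, 0.3], [1.2, 0.2, 3.3], 18]
```

Emit:
step_arm([
  [[0,0,0],[0,0,5],18],
  [[0,0,0],[0,0,4],18],
  [[0,0,0],[0,0,0],18],
])

```text
time: 4.03
position: [0.602, -0.0068, 0.0122]
tool_rot: [1.847, 2.54, 0.0]
ft_force: [-0.2, 0.5, -0.3]
grip_width: 0.204
```

```bash
python3 -c "
from plan import *
go(0,-.015,.013,107,8,18)"
```

```text
t 4.03 pos [ 0.602  -0.0068  0.0122] lat,d mm [ 10.5 -93.1] yaw 107.9 tilt [ 0.001 -0.   ] F [-0.2  0.5 -0.3] g 17.8
dist [-23.9  75.    0.8] turn [0.  0.  0.9] per row mm 9.8
[[0.0, 0.0, 0.1], [9.8, 0.0, -0.1], 18]
[[0.0, 0.0, 0.1], [9.8, 0.0, -0.1], 18]
[[0.0, 0.0, 0.1], [9.8, 0.0, -0.1], 18]
[[0.0, 0.0, 0.1], [9.8, -0.0, -0.1], 18]
[[0.0, 0.0, 0.1], [9.8, -0.0, -0.1], 18]
[[0.0, 0.0, 0.1], [9.8, -0.1, -0.1], 18]
[[0.0, 0.0, 0.1], [9.8, -0.1, -0.1], 18]
[[0.0, 0.0, 0.1], [9.8, -0.1, -0.1], 18]
```

Emit:
step_arm([
  [[0,0,0],[4,0,0],18],
  [[0,0,0],[7,0,0],18],
  [[0,0,0],[7,0,0],18],
  [[0,0,0],[8,0,0],18],
  [[0,0,0],[8,0,0],18],
  [[0,0,0],[8,0,0],18],
])

```text
time: 4.53
position: [0.589, 0.0359, 0.0129]
tool_rot: [1.849, 2.537, 0.002]
ft_force: [0.1, 0.6, 0.4]
grip_width: 0.21
```

```bash
python3 -c "
from plan import *
go(0,-.015,.0135,107,4,18)
from bench import optics
d=optics.get_image('wrist'); cv2.imwrite('pics/w2.png',d['frame'][:,:,::-1])"
```

```text
t 4.53 pos [0.589  0.0359 0.0129] lat,d mm [  5.1 -48.7] yaw 107.8 tilt [ 0.003 -0.001] F [0.1 0.6 0.4] g 18.3
dist [-10.9  32.3   0.6] turn [0.1 0.1 0.8] per row mm 8.5
[[0.0, 0.0, 0.2], [8.5, -0.1, -0.2], 18]
[[0.0, 0.0, 0.2], [8.5, -0.1, -0.1], 18]
[[0.0, 0.0, 0.2], [8.5, -0.2, -0.1], 18]
[[0.0, 0.0, 0.2], [8.5, -0.2, -0.1], 18]
```

View pics/w2.png

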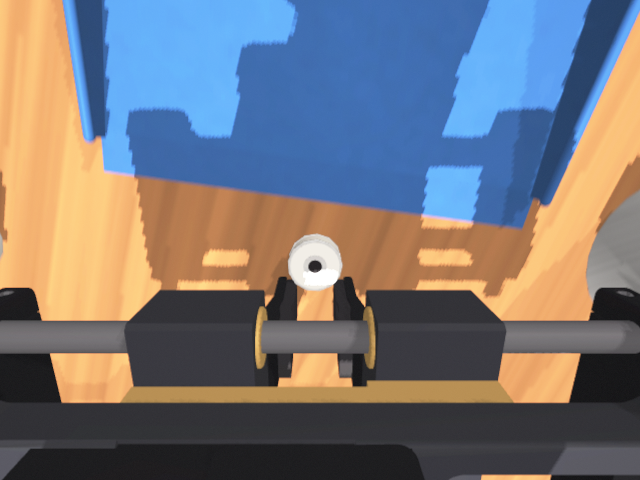

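White sits in the cradle at (315,262), centred between the fingertips, with the mouth just ahead. I'll continue the push.

Emit:
step_arm([
  [[0,0,0],[8,0,-1],18],
  [[0,0,0],[9,0,-0.5],18],
  [[0,0,0],[9,0,-0.5],18],
  [[0,0,0],[9,0,0],18],
  [[0,0,0],[9,0,0],18],
  [[0,0,0],[9,0,0],18],
  [[0,0,0],[9,0,0],18],
])

```text
time: 5.17
position: [0.5678, 0.1026, 0.0157]
tool_rot: [1.846, 2.539, 0.004]
ft_force: [0.1, 1.2, -0.1]
grip_width: 0.206
```

```bash
python3 -c "
from plan import *
go(-.014,.095,.0145,107,9,18)"
```

```text
t 5.17 pos [0.5678 0.1026 0.0157] lat,d mm [-4.2 20.6] yaw 108.0 tilt [0.003 0.   ] F [ 0.1  1.2 -0.1] g 17.9
dist [-22.6  71.5  -1.2] turn [0.2 0.  1. ] per row mm 8.3
[[0.0, 0.0, 0.1], [8.3, 0.1, 0.1], 18]
[[0.0, 0.0, 0.1], [8.3, 0.0, 0.1], 18]
[[0.0, 0.0, 0.1], [8.3, 0.0, 0.1], 18]
[[0.0, 0.0, 0.1], [8.3, 0.0, 0.1], 18]
[[0.0, 0.0, 0.1], [8.3, 0.0, 0.1], 18]
[[0.0, 0.0, 0.1], [8.3, -0.0, 0.1], 18]
[[0.0, 0.0, 0.1], [8.3, -0.0, 0.1], 18]
[[0.0, 0.0, 0.1], [8.3, -0.0, 0.1], 18]
[[0.0, 0.0, 0.1], [8.3, -0.1, 0.1], 18]
```

Emit:
step_arm([
  [[0,0,0],[8,0,0.5],18],
  [[0,0,0],[8,0,0],18],
  [[0,0,0],[8,0,0],18],
  [[0,0,0],[8,0,0],18],
  [[0,0,0],[8,0,0],18],
  [[0,0,0],[8,0,0],18],
  [[0,0,0],[8,0,0],18],
  [[0,0,0],[6,0,0],18],
  [[0,0,0],[3,0,0],18],
  [[0,0,0],[0,0,0],18],
  [[0,0,0],[-8,0,-4],18],
  [[0,0,0],[-12,0,-12],18],
])

```text
time: 6.17
position: [0.548, 0.1569, 0.0293]
tool_rot: [-1.835, -2.547, 0.001]
ft_force: [-0.3, -0.1, 0.5]
grip_width: 0.204
```

```bash
python3 -c "
from plan import *
go(.081,-.13,.075,108,9,18)
from bench import optics
d=optics.get_image('wrist'); cv2.imwrite('pics/w3.png',d['frame'][:,:,::-1])"
```

```text
t 6.17 pos [0.548  0.1569 0.0293] lat,d mm [-14.2  77.6] yaw 108.5 tilt [-0.002  0.   ] F [-0.3 -0.1  0.5] g 17.8
dist [ 129.9 -187.9   45.7] turn [-0.1 -0.1  0.5] per row mm 25.9
[[-0.0, -0.0, 0.1], [-24.4, 7.1, -5.1], 18]
[[-0.0, -0.0, 0.1], [-24.4, 7.1, -5.1], 18]
[[-0.0, -0.0, 0.1], [-24.4, 7.1, -5.1], 18]
[[-0.0, -0.0, 0.1], [-24.3, 7.1, -5.1], 18]
[[-0.0, -0.0, 0.1], [-24.3, 7.2, -5.1], 18]
[[-0.0, -0.0, 0.1], [-24.3, 7.2, -5.1], 18]
[[-0.0, -0.0, 0.1], [-24.3, 7.2, -5.1], 18]
[[-0.0, -0.0, 0.1], [-24.3, 7.2, -5.1], 18]
[[-0.0, -0.0, 0.1], [-24.3, 7.3, -5.1], 18]
```

View pics/w3.png

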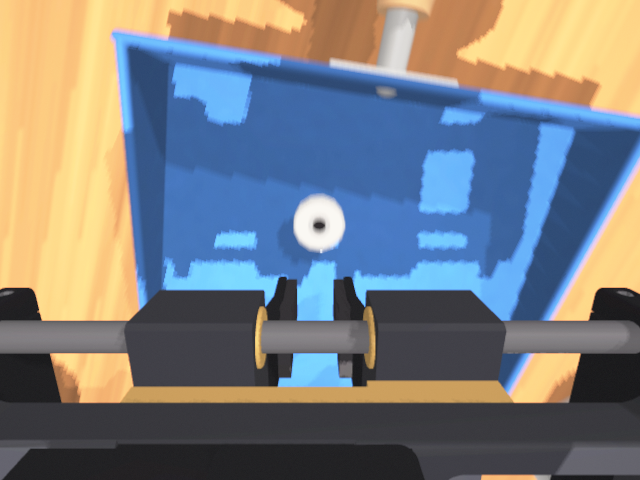

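White is well inside the pan, at (319,223). Green is next.

Emit:
step_arm([
  [[0,0,0],[-14,4,-12],18],
  [[0,0,0],[-22,7,-12],18],
  [[0,0,0],[-25,7,-10],18],
  [[0,0,0],[-25,7,-6],18],
  [[0,0,0],[-25,7,-3],18],
  [[0,0,0],[-25,7,0],18],
  [[0,0,0],[-25,7,0],18],
  [[0,0,0],[-22,7,0],18],
  [[0,0,0],[-16,5,0],18],
  [[0,0,0],[-8,3,0],18],
  [[0,0,0],[0,0,0],18],
])

```text
time: 7.13
position: [0.6836, -0.0545, 0.0917]
tool_rot: [1.857, 2.511, 0.012]
ft_force: [-1.4, -0.4, -0.3]
grip_width: 0.208
```

```bash
python3 -c "
from plan import *
go(.081,-.13,.025,108,5,18)"
```

```text
t 7.13 pos [ 0.6836 -0.0545  0.0917] lat,d mm [  82.6 -154.2] yaw 107.0 tilt [ 0.02  -0.005] F [-1.4 -0.4 -0.3] g 18.1
dist [ -5.7  23.5 -66.7] turn [ 1.   0.6 -1. ] per row mm 14.2
[[0.2, 0.1, -0.2], [5.0, 0.1, 13.3], 18]
[[0.2, 0.1, -0.2], [4.9, 0.1, 13.3], 18]
[[0.2, 0.1, -0.2], [4.9, 0.2, 13.3], 18]
[[0.2, 0.1, -0.2], [4.9, 0.2, 13.3], 18]
[[0.2, 0.1, -0.2], [4.9, 0.3, 13.3], 18]
```

Emit:
step_arm([
  [[1,0.6,-1],[2,0,8],18],
  [[0,0,0],[3,0,14],18],
  [[0,0,0],[3,0,14],18],
  [[0,0,0],[3,0,14],18],
  [[0,0,0],[0,0,7],18],
  [[0,0,0],[0,0,0],18],
])

```text
time: 7.63
position: [0.6768, -0.0378, 0.028]
tool_rot: [-1.834, -2.541, -0.0]
ft_force: [0.2, -0.7, -0.4]
grip_width: 0.209
```

```bash
python3 -c "
from plan import *
go(.081,-.13,.013,108,3,18)"
```

```text
t 7.63 pos [ 0.6768 -0.0378  0.028 ] lat,d mm [  78.8 -136.6] yaw 108.4 tilt [-0.006  0.004] F [ 0.2 -0.7 -0.4] g 18.2
dist [  1.1   6.8 -15. ] turn [-0.2 -0.3  0.4] per row mm 5.5
[[-0.1, -0.1, 0.1], [2.0, 1.1, 5.0], 18]
[[-0.1, -0.1, 0.1], [2.0, 1.1, 5.0], 18]
[[-0.1, -0.1, 0.1], [2.0, 1.0, 5.0], 18]
```

Emit:
step_arm([
  [[0,0,0],[0,2,5],18],
  [[0,0,0],[0,2,5],18],
  [[0,0,0],[0,0,4],18],
  [[0,0,0],[0,0,0],18],
])

```text
time: 7.97
position: [0.6797, -0.0329, 0.0112]
tool_rot: [-1.828, -2.543, 0.0]
ft_force: [0.2, -0.0, 0.7]
grip_width: 0.207
```

```bash
python3 -c "
from plan import *
go(.078,-.10,.013,108,3,18)"
```

```text
t 7.97 pos [ 0.6797 -0.0329  0.0112] lat,d mm [  82.5 -132.3] yaw 108.6 tilt [-0.008  0.006] F [ 0.2 -0.   0.7] g 18.0
dist [-10.   31.    1.8] turn [-0.4 -0.5  0.6] per row mm 10.9
[[-0.1, -0.2, 0.2], [10.9, 0.1, -0.5], 18]
[[-0.1, -0.2, 0.2], [10.9, 0.1, -0.5], 18]
[[-0.1, -0.2, 0.2], [10.9, 0.1, -0.6], 18]
```

Emit:
step_arm([
  [[-0.3,-0.5,0],[4,0,-1],18],
  [[0,0,0],[7,0,-0.5],18],
  [[0,0,0],[7,0,0],18],
  [[0,0,0],[8,0,0],18],
  [[0,0,0],[9,0,0],18],
  [[0,0,0],[9,0,0],18],
  [[0,0,0],[9,0,0],18],
  [[0,0,0],[9,0,0],18],
])

```text
time: 8.63
position: [0.66, 0.0297, 0.0153]
tool_rot: [1.834, 2.545, 0.002]
ft_force: [-0.4, 0.3, -0.2]
grip_width: 0.207
```

```bash
python3 -c "
from plan import *
go(.055,.02,.0145,108,8,18)
from bench import optics
d=optics.get_image('wrist'); cv2.imwrite('pics/w4.png',d['frame'][:,:,::-1])"
```

```text
t 8.63 pos [0.66   0.0297 0.0153] lat,d mm [ 73.9 -67.2] yaw 108.4 tilt [ 0.005 -0.002] F [-0.4  0.3 -0.2] g 18.0
dist [-33.8  82.6  -0.8] turn [0.2 0.2 0.4] per row mm 11.2
[[0.0, 0.0, 0.1], [11.1, -0.7, 0.1], 18]
[[0.0, 0.0, 0.1], [11.1, -0.8, 0.1], 18]
[[0.0, 0.0, 0.1], [11.1, -0.8, 0.1], 18]
[[0.0, 0.0, 0.1], [11.1, -0.8, 0.1], 18]
[[0.0, 0.0, 0.1], [11.1, -0.8, 0.1], 18]
[[0.0, 0.0, 0.1], [11.1, -0.8, 0.1], 18]
[[0.0, 0.0, 0.1], [11.1, -0.8, 0.1], 18]
[[0.0, 0.0, 0.1], [11.1, -0.8, 0.1], 18]
```

View pics/w4.png

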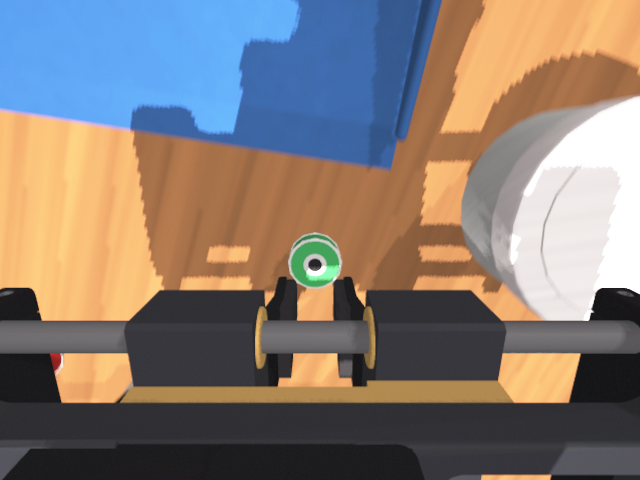

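Green is cradled at (315,260), and the pan's right wall is at about (400,130). I'll bear left a little to clear it.

Emit:
step_arm([
  [[0,0,-1.5],[7,0,1],18],
  [[0,0,-1.5],[8,0,0.5],18],
  [[0,0,-1.5],[9,0,0],18],
  [[0,0,-1],[9,0,0],18],
  [[0,0,0],[9,0,0],18],
  [[0,0,0],[9,0,0],18],
  [[0,0,0],[9,0,0],18],
  [[0,0,0],[9,0,0],18],
])

```text
time: 9.35
position: [0.6306, 0.1005, 0.0137]
tool_rot: [1.694, 2.639, 0.002]
ft_force: [-0.3, -0.5, 0.7]
grip_width: 0.208
```

```bash
python3 -c "
from plan import *
go(.045,.09,.0145,108,8,18)"
```

```text
t 9.35 pos [0.6306 0.1005 0.0137] lat,d mm [57.3  7.6] yaw 114.6 tilt [ 0.005 -0.002] F [-0.3 -0.5  0.7] g 18.1
dist [-26.4  79.    0.8] turn [0.2 0.2 6.6] per row mm 10.4
[[0.0, 0.0, 0.8], [10.4, 1.1, -0.1], 18]
[[0.0, 0.0, 0.8], [10.4, 1.0, -0.1], 18]
[[0.0, 0.0, 0.8], [10.4, 0.8, -0.1], 18]
[[0.0, 0.0, 0.8], [10.4, 0.7, -0.1], 18]
[[0.0, 0.0, 0.8], [10.4, 0.5, -0.1], 18]
[[0.0, 0.0, 0.8], [10.4, 0.4, -0.1], 18]
[[0.0, 0.0, 0.8], [10.4, 0.2, -0.1], 18]
[[0.0, 0.0, 0.8], [10.4, 0.1, -0.1], 18]
```

Emit:
step_arm([
  [[0,0,1.5],[8,0,-0.6],18],
  [[0,0,1.5],[8,0,-0.4],18],
  [[0,0,1.5],[8,0,0],18],
  [[0,0,1.5],[8,0,0],18],
  [[0,0,1.5],[8,0,0],18],
  [[0,0,0],[8,0,0],18],
  [[0,0,0],[8,0,0],18],
  [[0,0,0],[8,0,0],18],
  [[0,0,0],[7,0,0],18],
  [[0,0,0],[4,0,0],18],
  [[0,0,0],[0,0,0],18],
  [[0,0,0],[-9,0,-6],18],
])

```text
time: 10.35
position: [0.5999, 0.1788, 0.0188]
tool_rot: [-1.858, -2.53, -0.002]
ft_force: [-0.2, 0.1, 0.1]
grip_width: 0.211
```

```bash
python3 -c "
from plan import *
go(-.09,-.161,.085,75,12,18)"
```

```text
t 10.35 pos [0.5999 0.1788 0.0188] lat,d mm [40.7 90.1] yaw 107.4 tilt [-0.001  0.002] F [-0.2  0.1  0.1] g 18.3
dist [ -85.1 -270.    66.2] turn [-0.1 -0.1 32.4] per row mm 24.2
[[-0.0, -0.0, 2.7], [-19.3, -13.5, -5.6], 18]
[[-0.0, -0.0, 2.7], [-20.0, -12.6, -5.6], 18]
[[-0.0, -0.0, 2.7], [-20.5, -11.6, -5.6], 18]
[[-0.0, -0.0, 2.7], [-21.1, -10.6, -5.6], 18]
[[-0.0, -0.0, 2.7], [-21.5, -9.6, -5.5], 18]
[[-0.0, -0.0, 2.7], [-22.0, -8.6, -5.5], 18]
[[-0.0, -0.0, 2.7], [-22.3, -7.6, -5.5], 18]
[[-0.0, -0.0, 2.7], [-22.7, -6.5, -5.5], 18]
[[-0.0, -0.0, 2.7], [-23.0, -5.4, -5.5], 18]
[[-0.0, -0.0, 2.7], [-23.2, -4.3, -5.5], 18]
[[-0.0, -0.0, 2.7], [-23.4, -3.2, -5.5], 18]
[[-0.0, -0.0, 2.7], [-23.5, -2.1, -5.5], 18]
```

```bash
python3 -c "
from plan import *
go(.003,-.270,.085,78,13,18)"
```

```text
t 10.35 pos [0.5999 0.1788 0.0188] lat,d mm [40.7 90.1] yaw 107.4 tilt [-0.001  0.002] F [-0.2  0.1  0.1] g 18.3
dist [  25.5 -361.2   66.2] turn [-0.1 -0.1 29.4] per row mm 28.3
[[-0.0, -0.0, 2.3], [-27.1, -6.4, -5.2], 18]
[[-0.0, -0.0, 2.3], [-27.3, -5.4, -5.2], 18]
[[-0.0, -0.0, 2.3], [-27.5, -4.3, -5.1], 18]
[[-0.0, -0.0, 2.3], [-27.7, -3.2, -5.1], 18]
[[-0.0, -0.0, 2.3], [-27.8, -2.1, -5.1], 18]
[[-0.0, -0.0, 2.3], [-27.8, -1.0, -5.1], 18]
[[-0.0, -0.0, 2.3], [-27.8, 0.1, -5.1], 18]
[[-0.0, -0.0, 2.3], [-27.8, 1.2, -5.1], 18]
[[-0.0, -0.0, 2.3], [-27.8, 2.3, -5.1], 18]
[[-0.0, -0.0, 2.3], [-27.6, 3.4, -5.1], 18]
[[-0.0, -0.0, 2.3], [-27.5, 4.5, -5.1], 18]
[[-0.0, -0.0, 2.3], [-27.3, 5.6, -5.1], 18]
[[-0.0, -0.0, 2.3], [-27.1, 6.6, -5.1], 18]
```

Emit:
step_arm([
  [[0,0,2.3],[-16,-4,-14],18],
  [[0,0,2.3],[-24,-5,-12],18],
  [[0,0,2.3],[-28,-5,-10],18],
  [[0,0,2.3],[-30,-3,-8],18],
  [[0,0,2.3],[-32,-2,-5],18],
  [[0,0,2.3],[-32,-1,-3],18],
  [[0,0,2.3],[-32,0,0],18],
  [[0,0,2.3],[-32,1,0],18],
  [[0,0,2.3],[-30,2,0],18],
  [[0,0,2.3],[-26,3,0],18],
  [[0,0,2.3],[-20,3,0],18],
  [[0,0,2.3],[-12,3,0],18],
])

```text
time: 11.35
position: [0.6095, -0.1919, 0.0945]
tool_rot: [2.475, 1.908, 0.017]
ft_force: [0.4, -0.3, -0.9]
grip_width: 0.206
```

Emit:
step_arm([
  [[0,0,1],[-4,1,0],18],
  [[0,0,0],[0,0,0],18],
])

```text
time: 11.52
position: [0.6068, -0.2062, 0.0974]
tool_rot: [2.504, 1.862, 0.017]
ft_force: [0.2, 0.1, 0.7]
grip_width: 0.209
```

```bash
python3 -c "
from plan import *
go(.003,-.270,.025,78,6,18)
from bench import optics
d=optics.get_image('wrist'); cv2.imwrite('pics/w5.png',d['frame'][:,:,::-1])"
```

```text
t 11.52 pos [ 0.6068 -0.2062  0.0974] lat,d mm [ -19.5 -290.4] yaw 73.2 tilt [ 0.021 -0.01 ] F [0.2 0.1 0.7] g 18.2
dist [ 18.6  23.8 -72.4] turn [ 1.3  0.3 -4.7] per row mm 13.1
[[0.2, 0.0, -0.8], [4.7, 1.5, 12.1], 18]
[[0.2, 0.0, -0.8], [4.7, 1.7, 12.1], 18]
[[0.2, 0.0, -0.8], [4.7, 1.8, 12.1], 18]
[[0.2, 0.0, -0.8], [4.6, 1.9, 12.1], 18]
[[0.2, 0.0, -0.8], [4.6, 2.0, 12.1], 18]
[[0.2, 0.0, -0.8], [4.6, 2.1, 12.1], 18]
```

View pics/w5.png

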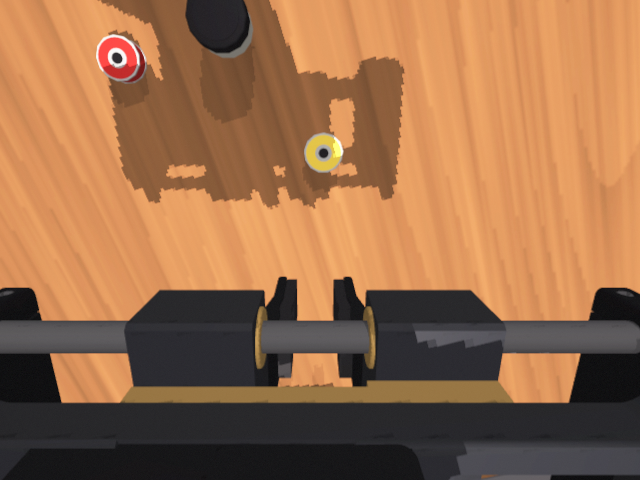

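Yellow is almost dead ahead at (323,152). The pot at (219,20) is to the left of its path and red is at (120,58). Going down behind yellow.

Emit:
step_arm([
  [[1.2,0.3,-1],[2,1,10],18],
  [[0,0,-1],[3,2,14],18],
  [[0,0,-1],[3,2,14],18],
  [[0,0,-1],[3,2,14],18],
  [[0,0,-0.5],[1,2,9],18],
  [[0,0,0],[0,0,0],18],
])

```text
time: 12.07
position: [0.6213, -0.1861, 0.0312]
tool_rot: [-2.425, -1.992, -0.01]
ft_force: [-0.4, 0.9, -0.1]
grip_width: 0.203
```

```bash
python3 -c "
from plan import *
go(.003,-.270,.0125,78,4,18)"
```

```text
t 12.07 pos [ 0.6213 -0.1861  0.0312] lat,d mm [  -1.7 -273. ] yaw 78.8 tilt [0.003 0.007] F [-0.4  0.9 -0.1] g 17.7
dist [  4.1   3.6 -18.7] turn [ 0.1 -0.4  0.8] per row mm 4.9
[[0.0, -0.1, 0.2], [1.1, 0.8, 4.7], 18]
[[0.0, -0.1, 0.2], [1.1, 0.8, 4.7], 18]
[[0.0, -0.1, 0.2], [1.1, 0.8, 4.7], 18]
[[0.0, -0.1, 0.2], [1.1, 0.8, 4.7], 18]
```

Emit:
step_arm([
  [[0,-0.4,0],[0,1.5,6],18],
  [[0,0,0],[0,1.5,6],18],
  [[0,0,0],[0,0,5],18],
  [[0,0,0],[0,0,1],18],
])

```text
time: 12.4
position: [0.6244, -0.1846, 0.0102]
tool_rot: [-2.424, -1.998, 0.001]
ft_force: [-0.5, -0.9, -1.0]
grip_width: 0.201
```

```bash
python3 -c "
from plan import *
s,_,_=st()
go(.003+.038,-.270+.09,.0125,78,9,18)"
```

```text
t 12.4 pos [ 0.6244 -0.1846  0.0102] lat,d mm [   1.6 -272.1] yaw 79.0 tilt [-0.001 -0.   ] F [-0.5 -0.9 -1. ] g 17.5
t 12.4 pos [ 0.6244 -0.1846  0.0102] lat,d mm [   1.6 -272.1] yaw 79.0 tilt [-0.001 -0.   ] F [-0.5 -0.9 -1. ] g 17.5
dist [22.8 97.4  2.3] turn [-0.  0.  1.] per row mm 11.1
[[-0.0, 0.0, 0.1], [11.1, 0.4, -0.3], 18]
[[-0.0, 0.0, 0.1], [11.1, 0.4, -0.3], 18]
[[-0.0, 0.0, 0.1], [11.1, 0.4, -0.3], 18]
[[-0.0, 0.0, 0.1], [11.1, 0.4, -0.3], 18]
[[-0.0, 0.0, 0.1], [11.1, 0.3, -0.3], 18]
[[-0.0, 0.0, 0.1], [11.1, 0.3, -0.3], 18]
[[-0.0, 0.0, 0.1], [11.1, 0.3, -0.3], 18]
[[-0.0, 0.0, 0.1], [11.1, 0.3, -0.3], 18]
[[-0.0, 0.0, 0.1], [11.1, 0.2, -0.3], 18]
```

Emit:
step_arm([
  [[0,0,0],[4,0,-1.5],18],
  [[0,0,0],[7,0,-1],18],
  [[0,0,0],[7,0,0],18],
  [[0,0,0],[8,0,0],18],
  [[0,0,1],[8,0,0],18],
  [[0,0,1],[9,0,0],18],
  [[0,0,0],[9,0,0],18],
])

```text
time: 12.98
position: [0.6365, -0.132, 0.0154]
tool_rot: [2.462, 1.946, 0.003]
ft_force: [-0.0, 0.2, 0.0]
grip_width: 0.205
```

```bash
python3 -c "
from plan import *
go(.055,-.15,.013,80,8,18)
from bench import optics
d=optics.get_image('wrist'); cv2.imwrite('pics/w6.png',d['frame'][:,:,::-1])"
```

```text
t 12.98 pos [ 0.6365 -0.132   0.0154] lat,d mm [  22.7 -222.4] yaw 76.7 tilt [ 0.003 -0.001] F [-0.   0.2  0. ] g 17.8
dist [19.3 76.8 -2.4] turn [ 0.2  0.  -3.3] per row mm 9.9
[[0.0, 0.0, -0.4], [9.9, 0.1, 0.3], 18]
[[0.0, 0.0, -0.4], [9.9, 0.2, 0.3], 18]
[[0.0, 0.0, -0.4], [9.9, 0.3, 0.3], 18]
[[0.0, 0.0, -0.4], [9.9, 0.3, 0.3], 18]
[[0.0, 0.0, -0.4], [9.9, 0.4, 0.3], 18]
[[0.0, 0.0, -0.4], [9.9, 0.5, 0.3], 18]
[[0.0, 0.0, -0.4], [9.9, 0.6, 0.3], 18]
[[0.0, 0.0, -0.4], [9.9, 0.6, 0.3], 18]
```

View pics/w6.png

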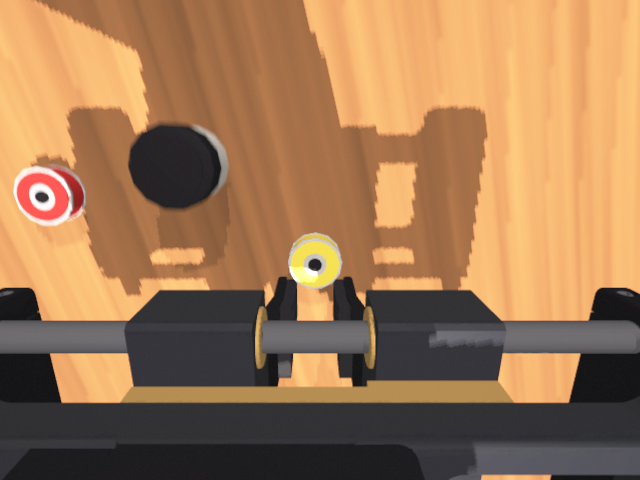

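Yellow is cradled at (315,260), and the pot at (178,165) is clear on the left. Continuing.

Emit:
step_arm([
  [[0,0,0],[8,0,1],18],
  [[0,0,0],[9,0,0.5],18],
  [[0,0,0],[9,0,0],18],
  [[0,0,0],[9,0,0],18],
  [[0,0,0],[9,0,0],18],
  [[0,0,-1],[9,0,0],18],
  [[0,0,-2],[9,0,0],18],
  [[0,0,-2],[9,0,0],18],
])

```text
time: 13.7
position: [0.6547, -0.0534, 0.0145]
tool_rot: [2.363, 2.065, 0.005]
ft_force: [0.4, -0.3, 1.2]
grip_width: 0.206
```

```bash
python3 -c "
from plan import *
go(.055,-.05,.013,100,10,18)"
```

```text
t 13.7 pos [ 0.6547 -0.0534  0.0145] lat,d mm [  54.2 -148.1] yaw 82.3 tilt [ 0.005 -0.001] F [ 0.4 -0.3  1.2] g 17.9
dist [-16.3  96.7  -1.5] turn [  0.3   0.1 -17.7] per row mm 9.8
[[0.0, 0.0, -1.8], [9.4, -2.9, 0.1], 18]
[[0.0, 0.0, -1.8], [9.4, -2.6, 0.1], 18]
[[0.0, 0.0, -1.8], [9.5, -2.3, 0.1], 18]
[[0.0, 0.0, -1.8], [9.6, -2.0, 0.1], 18]
[[0.0, 0.0, -1.8], [9.6, -1.7, 0.1], 18]
[[0.0, 0.0, -1.8], [9.7, -1.4, 0.1], 18]
[[0.0, 0.0, -1.8], [9.7, -1.1, 0.1], 18]
[[0.0, 0.0, -1.8], [9.8, -0.8, 0.1], 18]
[[0.0, 0.0, -1.8], [9.8, -0.5, 0.1], 18]
[[0.0, 0.0, -1.8], [9.8, -0.2, 0.1], 18]
```

Emit:
step_arm([
  [[0,0,-2.5],[8,0,0.5],18],
  [[0,0,-2.5],[8,0,0],18],
  [[0,0,-2.5],[8,0,0],18],
  [[0,0,-2.5],[8,0,0],18],
  [[0,0,-2.5],[8,0,0],18],
  [[0,0,-2.5],[8,0,0],18],
  [[0,0,-2.5],[8,0,0],18],
  [[0,0,-2.5],[8,0,0],18],
  [[0,0,-1.5],[9,0,0],18],
  [[0,0,0],[9,0,0],18],
])

```text
time: 14.53
position: [0.6491, 0.0376, 0.014]
tool_rot: [1.883, 2.508, 0.005]
ft_force: [-0.2, 0.2, -0.6]
grip_width: 0.205
```

```bash
python3 -c "
from plan import *
go(.05,.035,.0145,103,9,18)
from bench import optics
d=optics.get_image('wrist'); cv2.imwrite('pics/w7.png',d['frame'][:,:,::-1])"
```

```text
t 14.53 pos [0.6491 0.0376 0.014 ] lat,d mm [ 64.6 -57.6] yaw 106.2 tilt [ 0.006 -0.001] F [-0.2  0.2 -0.6] g 17.8
dist [-30.4  88.6   0.5] turn [0.3 0.1 3.2] per row mm 10.4
[[0.0, 0.0, 0.4], [10.4, -0.5, -0.1], 18]
[[0.0, 0.0, 0.4], [10.4, -0.6, -0.1], 18]
[[0.0, 0.0, 0.4], [10.4, -0.6, -0.1], 18]
[[0.0, 0.0, 0.4], [10.4, -0.7, -0.1], 18]
[[0.0, 0.0, 0.4], [10.4, -0.8, -0.1], 18]
[[0.0, 0.0, 0.4], [10.4, -0.8, -0.1], 18]
[[0.0, 0.0, 0.4], [10.4, -0.9, -0.1], 18]
[[0.0, 0.0, 0.4], [10.4, -0.9, -0.1], 18]
[[0.0, 0.0, 0.4], [10.4, -1.0, -0.1], 18]
```

View pics/w7.png

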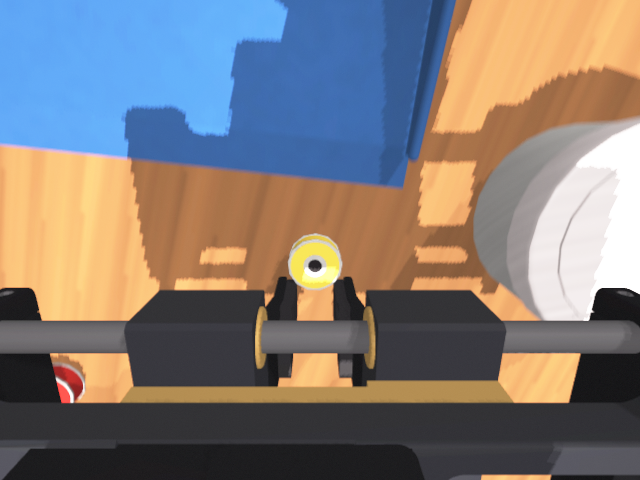

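Still cradled at (315,260), heading left of the right wall (410,150). Into the pan.

Emit:
step_arm([
  [[0,0,-1.5],[8,0,0],18],
  [[0,0,-1.5],[9,0,0],18],
  [[0,0,0],[9,0,0],18],
  [[0,0,0],[9,0,-0.5],18],
  [[0,0,0],[9,0,-0.5],18],
  [[0,0,0],[9,0,0],18],
  [[0,0,0],[9,0,0],18],
  [[0,0,0],[9,0,0],18],
  [[0,0,0],[9,0,0],18],
])

```text
time: 15.33
position: [0.6198, 0.1222, 0.0149]
tool_rot: [1.811, 2.561, 0.005]
ft_force: [-1.1, -0.4, -0.4]
grip_width: 0.205
```

```bash
python3 -c "
from plan import *
go(.046,.048,.0145,103,3,18)"
```

```text
t 15.33 pos [0.6198 0.1222 0.0149] lat,d mm [50.5 30.9] yaw 109.5 tilt [ 0.006 -0.   ] F [-1.1 -0.4 -0.4] g 17.8
dist [-7.4 16.1 -0.4] turn [0.3 0.1 6.5] per row mm 5.9
[[0.1, 0.0, 2.2], [5.9, -0.5, 0.1], 18]
[[0.1, 0.0, 2.2], [5.8, -0.8, 0.1], 18]
[[0.1, 0.0, 2.2], [5.8, -1.0, 0.1], 18]
```

Emit:
step_arm([
  [[0,0,0],[7,0,0],18],
  [[0,0,0],[6,0,0],18],
  [[0,0,0],[3,0,0],18],
  [[0,0,0],[0,0,0],18],
  [[0,0,0],[-9,0,-4],18],
  [[0,0,0],[-12,0,-14],18],
])

```text
time: 15.83
position: [0.6169, 0.1251, 0.0303]
tool_rot: [-1.802, -2.572, -0.001]
ft_force: [-0.8, -0.5, 0.9]
grip_width: 0.211
```

```bash
python3 -c "
from plan import *
go(-.09,-.165,.09,70,12,18)"
```

```text
t 15.83 pos [0.6169 0.1251 0.0303] lat,d mm [48.1 34.2] yaw 110.0 tilt [-0.001  0.001] F [-0.8 -0.5  0.9] g 18.3
dist [-101.4 -220.3   59.7] turn [-0.  -0.1 40. ] per row mm 20.8
[[-0.0, -0.0, 3.3], [-14.4, -14.2, -5.0], 18]
[[-0.0, -0.0, 3.3], [-15.2, -13.4, -5.0], 18]
[[-0.0, -0.0, 3.3], [-15.9, -12.4, -5.0], 18]
[[-0.0, -0.0, 3.3], [-16.6, -11.5, -5.0], 18]
[[-0.0, -0.0, 3.3], [-17.2, -10.5, -5.0], 18]
[[-0.0, -0.0, 3.3], [-17.8, -9.5, -5.0], 18]
[[-0.0, -0.0, 3.3], [-18.4, -8.4, -5.0], 18]
[[-0.0, -0.0, 3.3], [-18.8, -7.4, -5.0], 18]
[[-0.0, -0.0, 3.3], [-19.2, -6.3, -5.0], 18]
[[-0.0, -0.0, 3.3], [-19.5, -5.1, -5.0], 18]
[[-0.0, -0.0, 3.3], [-19.8, -4.0, -5.0], 18]
[[-0.0, -0.0, 3.3], [-20.0, -2.8, -5.0], 18]
```

Emit:
step_arm([
  [[0,0,3],[-10,0,-15],18],
  [[0,0,3],[-16,-10,-15],18],
  [[0,0,3],[-18,-14,-12],18],
  [[0,0,3],[-19,-14,-8],18],
  [[0,0,3],[-20,-12,-4],18],
  [[0,0,3],[-21,-12,0],18],
  [[0,0,3],[-21,-10,0],18],
  [[0,0,3],[-21,-8,0],18],
  [[0,0,3],[-20,-7,0],18],
  [[0,0,3],[-16,-5,0],18],
  [[0,0,3],[-10,-3,0],18],
  [[0,0,3],[-5,-1,0],18],
])

```text
time: 16.83
position: [0.5325, -0.1066, 0.0921]
tool_rot: [2.555, 1.814, 0.009]
ft_force: [-0.0, -0.5, 0.0]
grip_width: 0.204
```

Emit:
step_arm([
  [[0,0,2],[0,0,0],18],
  [[0,0,0],[0,0,0],18],
])

```text
time: 17.0
position: [0.5301, -0.1115, 0.0919]
tool_rot: [2.598, 1.753, 0.007]
ft_force: [0.6, 0.4, -0.3]
grip_width: 0.21
```

```bash
python3 -c "
from plan import *
go(-.09,-.163,.025,70,6,18)
from bench import optics
d=optics.get_image('wrist'); cv2.imwrite('pics/w8.png',d['frame'][:,:,::-1])"
```

```text
t 17.0 pos [ 0.5301 -0.1115  0.0919] lat,d mm [ -78.6 -183.7] yaw 68.0 tilt [ 0.008 -0.004] F [ 0.6  0.4 -0.3] g 18.3
dist [-14.9  18.3 -66.9] turn [ 0.5  0.  -2. ] per row mm 11.8
[[0.1, 0.0, -0.3], [1.9, -3.5, 11.1], 18]
[[0.1, 0.0, -0.3], [1.9, -3.5, 11.1], 18]
[[0.1, 0.0, -0.3], [1.9, -3.5, 11.1], 18]
[[0.1, 0.0, -0.3], [2.0, -3.5, 11.1], 18]
[[0.1, 0.0, -0.3], [2.0, -3.4, 11.1], 18]
[[0.1, 0.0, -0.3], [2.0, -3.4, 11.1], 18]
```

View pics/w8.png

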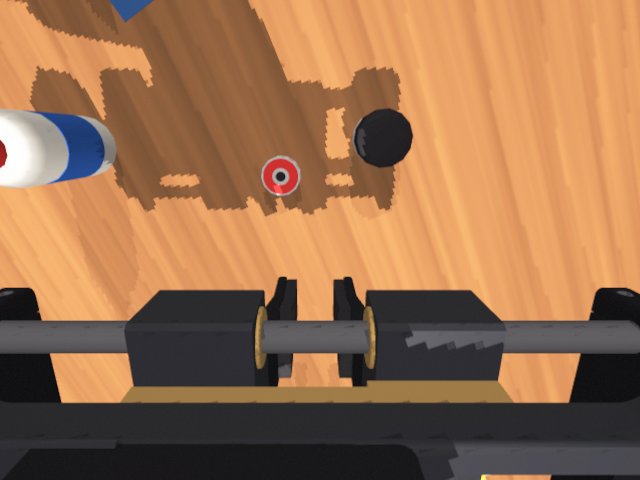

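Red is at (281,176), the pot at (385,138) right of the path, and the bottle at (60,148) on the left. I work out about 11 mm between the gripper body and the bottle, so I'll go down carefully.

Emit:
step_arm([
  [[0.4,0,0],[1,-3,8],18],
  [[0,0,0],[2,-4,12],18],
  [[0,0,0],[2,-4,12],18],
  [[0,0,0],[1,-4,12],18],
  [[0,0,0],[1,-3,10],18],
  [[0,0,0],[0,0,3],18],
  [[0,0,0],[0,0,0],18],
])

```text
time: 17.63
position: [0.5146, -0.0973, 0.0296]
tool_rot: [-2.599, -1.765, 0.002]
ft_force: [-0.3, -0.4, 0.3]
grip_width: 0.208
```

```bash
python3 -c "
from plan import *
go(-.092,-.162,.0125,68,4,18)"
```

```text
t 17.63 pos [ 0.5146 -0.0973  0.0296] lat,d mm [ -91.4 -167. ] yaw 68.4 tilt [-0.001 -0.   ] F [-0.3 -0.4  0.3] g 18.1
dist [ -1.5   4.8 -17.1] turn [-0.1  0.1  0.4] per row mm 4.4
[[-0.0, 0.0, 0.1], [1.0, -0.8, 4.3], 18]
[[-0.0, 0.0, 0.1], [1.0, -0.8, 4.3], 18]
[[-0.0, 0.0, 0.1], [1.0, -0.8, 4.3], 18]
[[-0.0, 0.0, 0.1], [1.0, -0.8, 4.3], 18]
```

Emit:
step_arm([
  [[0,0,0],[0,-1.5,6],18],
  [[0,0,0],[0,-1.5,6],18],
  [[0,0,0],[0,0,4],18],
  [[0,0,0],[0,0,0],18],
])

```text
time: 17.97
position: [0.5127, -0.0963, 0.0127]
tool_rot: [2.598, 1.766, -0.0]
ft_force: [-0.1, -0.7, -0.4]
grip_width: 0.206
```

```bash
python3 -c "
from plan import *
go(-.092+.053,-.162+.085,.0125,68,9,18)"
```

```text
t 17.97 pos [ 0.5127 -0.0963  0.0127] lat,d mm [ -93.1 -165.7] yaw 68.4 tilt [ 0.    -0.001] F [-0.1 -0.7 -0.4] g 18.0
dist [37.8 96.7 -0.2] turn [0.  0.  0.4] per row mm 11.5
[[0.0, 0.0, 0.0], [11.5, -0.0, 0.0], 18]
[[0.0, 0.0, 0.0], [11.5, -0.1, 0.0], 18]
[[0.0, 0.0, 0.0], [11.5, -0.1, 0.0], 18]
[[0.0, 0.0, 0.0], [11.5, -0.1, 0.0], 18]
[[0.0, 0.0, 0.0], [11.5, -0.1, 0.0], 18]
[[0.0, 0.0, 0.0], [11.5, -0.1, 0.0], 18]
[[0.0, 0.0, 0.0], [11.5, -0.1, 0.0], 18]
[[0.0, 0.0, 0.0], [11.5, -0.1, 0.0], 18]
[[0.0, 0.0, 0.0], [11.5, -0.1, 0.0], 18]
```

Emit:
step_arm([
  [[0,0,0],[4,0,0],18],
  [[0,0,0],[7,0,0],18],
  [[0,0,0],[7,0,0],18],
  [[0,0,0],[7,0,0],18],
  [[0,0,0],[7,0,0],18],
])

```text
time: 18.38
position: [0.5263, -0.0654, 0.0136]
tool_rot: [2.599, 1.761, 0.002]
ft_force: [-0.8, 0.4, -0.5]
grip_width: 0.207
```

```bash
python3 -c "
from plan import *
go(-.092+.053,-.162+.085,.0125,68,9,18)
from bench import optics
d=optics.get_image('wrist'); cv2.imwrite('pics/w9.png',d['frame'][:,:,::-1])
d=optics.get_image('side'); cv2.imwrite('pics/s9.png',d['frame'][:,:,::-1])"
```

```text
t 18.38 pos [ 0.5263 -0.0654  0.0136] lat,d mm [ -74.3 -137.7] yaw 68.2 tilt [ 0.002 -0.001] F [-0.8  0.4 -0.5] g 18.0
dist [24.2 65.8 -1.1] turn [0.1 0.  0.2] per row mm 7.8
[[0.0, 0.0, 0.0], [7.8, -0.2, 0.1], 18]
[[0.0, 0.0, 0.0], [7.8, -0.2, 0.1], 18]
[[0.0, 0.0, 0.0], [7.8, -0.2, 0.1], 18]
[[0.0, 0.0, 0.0], [7.8, -0.2, 0.1], 18]
[[0.0, 0.0, 0.0], [7.8, -0.2, 0.1], 18]
[[0.0, 0.0, 0.0], [7.8, -0.2, 0.1], 18]
[[0.0, 0.0, 0.0], [7.8, -0.2, 0.1], 18]
[[0.0, 0.0, 0.0], [7.8, -0.2, 0.1], 18]
[[0.0, 0.0, 0.0], [7.8, -0.2, 0.1], 18]
```

View pics/w9.png

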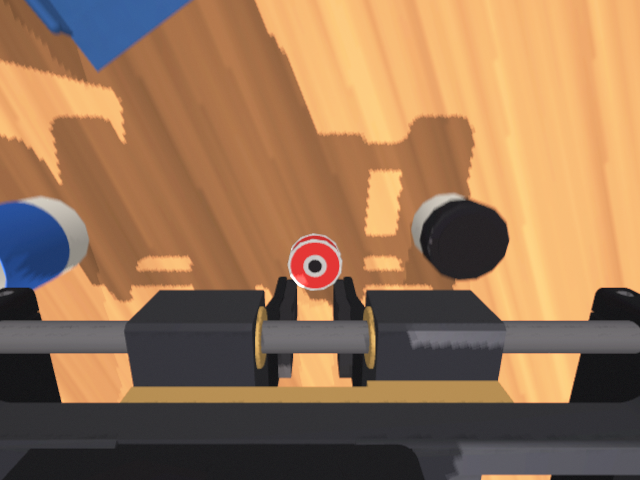

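View pics/s9.png

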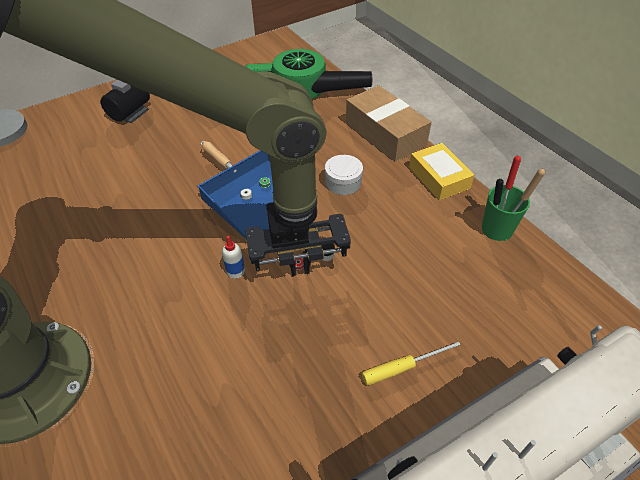

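Red is cradled at (315,262). In the side view the gripper's left end at about (255,250) passes near the bottle at (233,258). The tool frame gives 13.8 mm clearance and the path keeps it, so I'll push on in short bites.

Emit:
step_arm([
  [[0,0,0],[7,0,0.5],18],
  [[0,0,0],[8,0,0],18],
  [[0,0,0],[8,0,0],18],
  [[0,0,0],[8,0,0],18],
])

```text
time: 18.82
position: [0.5385, -0.0347, 0.0132]
tool_rot: [2.599, 1.761, 0.002]
ft_force: [0.3, 0.1, 0.9]
grip_width: 0.203
```

```bash
python3 -c "
from plan import *
st()
from bench import optics
d=optics.get_image('side'); cv2.imwrite('pics/s10.png',cv2.resize(d['frame'][150:350,160:420],None,fx=3,fy=3)[:,:,::-1])"
```

```text
t 18.82 pos [ 0.5385 -0.0347  0.0132] lat,d mm [ -56.9 -109.5] yaw 68.3 tilt [ 0.002 -0.001] F [0.3 0.1 0.9] g 17.6
```

View pics/s10.png

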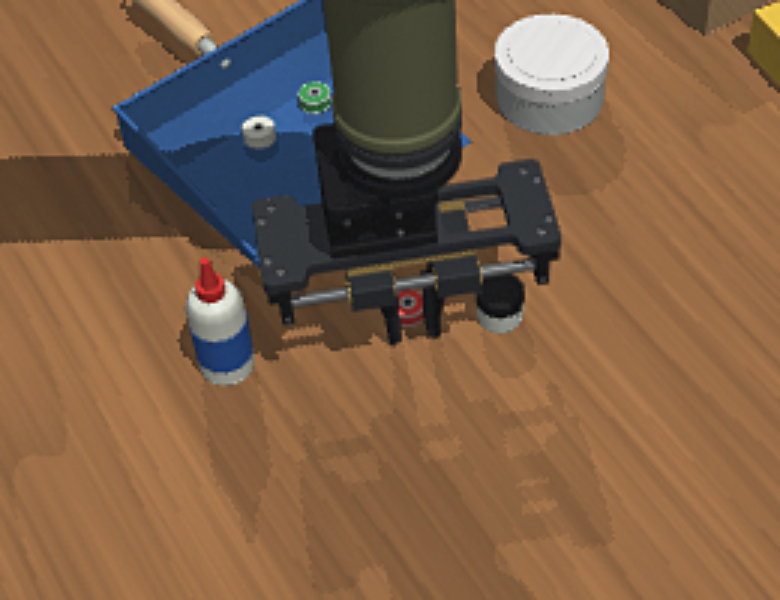

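The bottle stands clear of the gripper's end and red is still in the cradle. Continuing, then turning toward the pan axis.

Emit:
step_arm([
  [[0,0,0],[8,0,0],18],
  [[0,0,0],[9,0,0],18],
  [[0,0,0],[9,0,0],18],
  [[0,0,0],[9,0,0],18],
  [[0,0,0],[9,0,0],18],
  [[0,0,0],[9,0,0],18],
  [[0,0,-1.5],[9,0,0],18],
  [[0,0,-2.5],[8,0,0],18],
])

```text
time: 19.53
position: [0.5673, 0.0392, 0.0131]
tool_rot: [2.53, 1.858, 0.002]
ft_force: [-0.8, 0.2, 0.4]
grip_width: 0.21
```

```bash
python3 -c "
from plan import *
go(-.015,.04,.0145,104,10,18)
from bench import optics
d=optics.get_image('wrist'); cv2.imwrite('pics/w11.png',d['frame'][:,:,::-1])"
```

```text
t 19.53 pos [0.5673 0.0392 0.0131] lat,d mm [-15.7 -41.7] yaw 72.6 tilt [ 0.003 -0.001] F [-0.8  0.2  0.4] g 18.3
dist [-13.5  80.6   1.4] turn [  0.2   0.  -31.4] per row mm 8.2
[[0.0, 0.0, -3.1], [7.3, -3.7, -0.2], 18]
[[0.0, 0.0, -3.1], [7.5, -3.3, -0.2], 18]
[[0.0, 0.0, -3.1], [7.6, -2.9, -0.2], 18]
[[0.0, 0.0, -3.1], [7.8, -2.5, -0.2], 18]
[[0.0, 0.0, -3.1], [7.9, -2.0, -0.1], 18]
[[0.0, 0.0, -3.1], [8.0, -1.6, -0.1], 18]
[[0.0, 0.0, -3.1], [8.1, -1.1, -0.1], 18]
[[0.0, 0.0, -3.1], [8.1, -0.7, -0.1], 18]
[[0.0, 0.0, -3.1], [8.2, -0.3, -0.1], 18]
[[0.0, 0.0, -3.1], [8.2, 0.2, -0.1], 18]
```

View pics/w11.png

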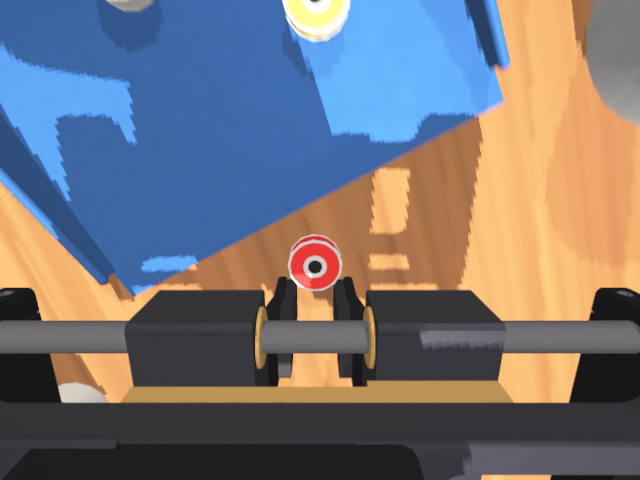

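Emit:
step_arm([
  [[0,0,-3],[7,0,0],18],
  [[0,0,-4],[8,0,0],18],
  [[0,0,-4],[8,0,0],18],
  [[0,0,-4],[8,0,0],18],
  [[0,0,-4],[8,0,-0.5],18],
  [[0,0,-4],[8,0,-0.5],18],
  [[0,0,-4],[8,0,0],18],
  [[0,0,-3],[8,0,0],18],
  [[0,0,-2],[8,0,0],18],
])

```text
time: 20.33
position: [0.5714, 0.1128, 0.0139]
tool_rot: [1.88, 2.51, -0.001]
ft_force: [0.8, -0.3, 0.3]
grip_width: 0.206
```

```bash
python3 -c "
from plan import *
go(-.015,.045,.0145,108,4,18)
from bench import optics
d=optics.get_image('wrist'); cv2.imwrite('pics/w12.png',d['frame'][:,:,::-1])"
```

```text
t 20.33 pos [0.5714 0.1128 0.0139] lat,d mm [ 1.1 30.1] yaw 106.3 tilt [ 0.004 -0.004] F [ 0.8 -0.3  0.3] g 17.9
dist [-18.5  11.9   0.6] turn [ 0.2  0.3 -1.7] per row mm 5.5
[[0.0, 0.1, -0.4], [4.2, -3.6, -0.2], 18]
[[0.0, 0.1, -0.4], [4.2, -3.6, -0.2], 18]
[[0.0, 0.1, -0.4], [4.2, -3.5, -0.2], 18]
[[0.0, 0.1, -0.4], [4.2, -3.5, -0.2], 18]
```

View pics/w12.png

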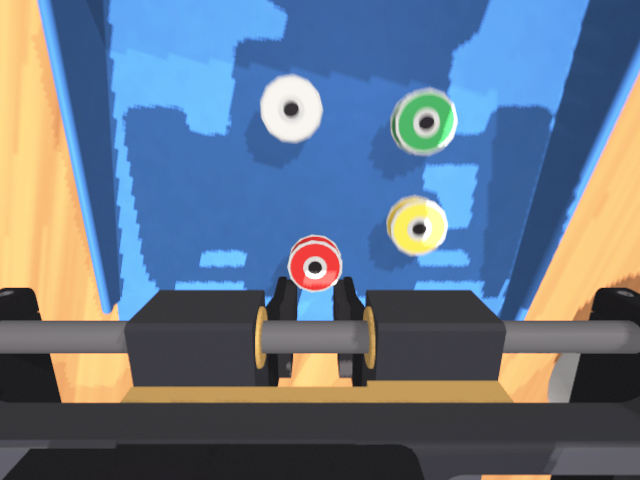

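All four are in the pan: white (291,108), green (424,122), yellow (418,228), red (315,264). I'll nudge red a little further in, then retreat.

Emit:
step_arm([
  [[0,0,0],[7,0,0],18],
  [[0,0,0],[6,0,0],18],
  [[0,0,0],[2,0,0],18],
  [[0,0,0],[0,0,0],18],
  [[0,0,0],[-8,0,-4],18],
  [[0,0,0],[-10,0,-14],18],
  [[0,0,0],[-14,0,-20],18],
  [[0,0,0],[-20,0,-25],18],
  [[0,0,0],[-25,0,-25],18],
  [[0,0,0],[-25,0,-25],18],
  [[0,0,0],[-25,0,-25],18],
  [[0,0,0],[-25,0,-20],18],
])

```text
time: 21.38
position: [0.6047, -0.0195, 0.1741]
tool_rot: [-1.873, -2.516, 0.015]
ft_force: [0.4, 0.6, -0.7]
grip_width: 0.209
```

Emit:
step_arm([
  [[0,0,0],[-30,0,-15],18],
  [[0,0,0],[-30,0,-10],18],
  [[0,0,0],[-30,0,-10],18],
  [[0,0,0],[-30,0,-10],18],
  [[0,0,0],[-20,0,-5],18],
  [[0,0,0],[-10,0,0],18],
  [[0,0,0],[0,0,0],18],
  [[0,0,0],[0,0,0],18],
])

```text
time: 22.05
position: [0.6484, -0.1889, 0.2376]
tool_rot: [1.895, 2.492, -0.013]
ft_force: [-0.4, 1.2, 0.3]
grip_width: 0.207
```

```bash
python3 - <<'E'
from plan import *
from bench import optics
st()
S=optics.get_image("scene");D=optics.get_image("side")
np.savez("pics/sceneF.npz",**S);np.savez("pics/sideF.npz",**D)
cv2.imwrite("pics/sF.png",S["frame"][:,:,::-1]);cv2.imwrite("pics/dF.png",D["frame"][:,:,::-1])
E
```

```text
t 22.05 pos [ 0.6484 -0.1889  0.2376] lat,d mm [  24.5 -280.5] yaw 105.5 tilt [ 0.004 -0.013] F [-0.4  1.2  0.3] g 18.0
```

View pics/sF.png

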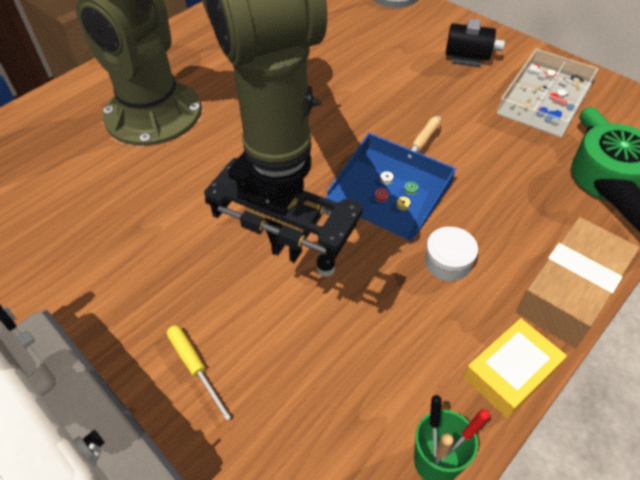

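View pics/dF.png

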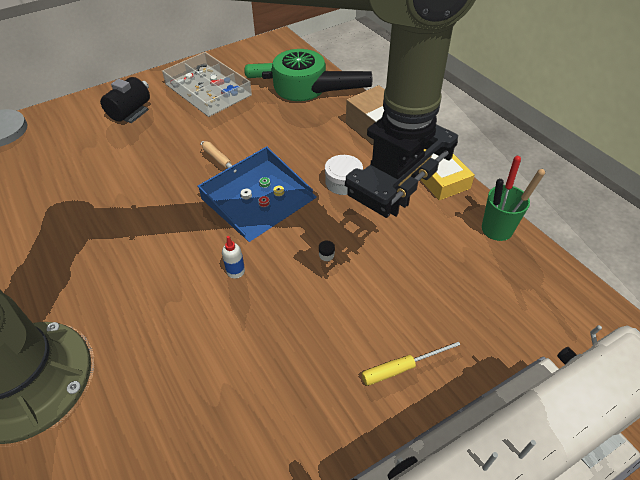

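Both views show all four bobbins inside the pan, in the scene view white (387,178), green (411,187), red (382,195) and yellow (403,203). The pot, bottle, tin and screwdriver look unmoved. I'll measure this before handing in.

```bash
python3 - <<'E'
from plan import *
L=lambda n:dict(np.load(f"pics/{n}.npz"))
S0,D0,S,D=L("scene0"),L("side0"),L("sceneF"),L("sideF")
def nb(d,near,rad=12):
    h=cv2.cvtColor(np.ascontiguousarray(d["frame"]),cv2.COLOR_RGB2HSV)
    blue=cv2.inRange(h,(95,90,30),(130,255,255)); m=255-blue
    k,l,st_,ce=cv2.connectedComponentsWithStats(m,connectivity=4)
    c=[(np.hypot(*(ce[i]-near)),i) for i in range(1,k) if 20<st_[i,4]<400]
    q,i=min(c); x,y,w_,h_,a=st_[i]; return np.array([x+(w_-1)/2,y+(h_-1)/2]),(w_,h_,a)
for n,a,b in(("white",(387,178),(246,194)),("green",(411,187),(265,182)),("red",(382,195),(264,202)),("yellow",(403,203),(279,191))):
    p,i1=nb(S,a);q,i2=nb(D,b);X,g=tri(S,p,D,q)
    print(n,p,i1,q,i2,"S",ld(plane(S,*p,.0075))*1e3,"D",ld(plane(D,*q,.0075))*1e3,"tri z",X[2].round(4),g.round(4))
for n,d in(("S0",S0),("S",S),("D0",D0),("D",D)):
    h=cv2.cvtColor(d["frame"],cv2.COLOR_RGB2HSV); m=cv2.inRange(h,(105,120,40),(125,255,255))
    k,l,st_,ce=cv2.connectedComponentsWithStats(m); i=1+np.argmax(st_[1:,4])
    c=cv2.findContours((l==i).astype(np.uint8),cv2.RETR_EXTERNAL,cv2.CHAIN_APPROX_NONE)[0][0]
    print(n,cv2.approxPolyDP(c,2.5,True)[:,0].tolist())
print("pot D",cent(D0,(327,250)),cent(D,(327,250)))
df=lambda a,b,r:np.abs(a["frame"][r].astype(int)-b["frame"][r]).max(-1)
for n,a,b,r in(("bottle D",D0,D,np.s_[236:278,220:246]),("tin S",S0,S,np.s_[228:280,425:480]),("driver S",S0,S,np.s_[322:420,165:232])): print(n,np.percentile(df(a,b,r),[50,95]))
E
```

```text
white [386.5 177.5] (np.int32(14), np.int32(14), np.int32(159)) [245.5 193.5] (np.int32(12), np.int32(12), np.int32(107)) S [-19.3691 115.2933] D [-18.9758 116.31  ] tri z 0.0079 0.0008
green [411.  187.5] (np.int32(13), np.int32(12), np.int32(130)) [264. 182.] (np.int32(11), np.int32(11), np.int32(99)) S [ 36.2914 116.954 ] D [ 36.7769 117.1827] tri z 0.008 0.0002
red [381.5 195. ] (np.int32(14), np.int32(15), np.int32(164)) [263.5 201. ] (np.int32(12), np.int32(11), np.int32(106)) S [-4.3492 67.3792] D [-3.7998 68.4381] tri z 0.008 0.0008
yellow [403. 203.] (np.int32(15), np.int32(15), np.int32(181)) [278.5 190.5] (np.int32(12), np.int32(12), np.int32(105)) S [42.2378 71.2515] D [43.3591 71.3501] tri z 0.0087 0.0001
S0 [[368, 135], [328, 190], [325, 200], [411, 240], [450, 183], [453, 169]]
S [[368, 134], [328, 190], [326, 198], [335, 202], [345, 198], [357, 201], [363, 206], [360, 216], [411, 239], [450, 183], [454, 169]]
D0 [[267, 147], [198, 186], [202, 198], [249, 241], [317, 197]]
D [[267, 147], [198, 185], [202, 199], [249, 241], [315, 197], [312, 189]]
pot D (array([326.5, 250.5]), (np.int64(319), np.int64(334), np.int64(241), np.int64(260))) (array([326.5, 250.5]), (np.int64(319), np.int64(334), np.int64(241), np.int64(260)))
bottle D [14. 21.]
tin S [18. 29.]
driver S [26. 30.]
```

```bash
python3 -c "
from bench import order
print(order.close_job())"
```

```text
the job is handed in; nothing more can be done
None
```

All four bobbins are in the dustpan, past the lip, and the job is handed in at about 22 s of the 70 s allowed. I slid them one at a time along the bench in the order white, green, yellow, red, cradled between the fingertips set 18 mm apart. Yellow went round the right of the pot; red went out at an angle so the gripper body cleared the oil bottle.

**Bobbins:** From two views, the centres lie this far past the mouth edge: white 115 mm, green 117 mm, red 68 mm, yellow 71 mm. At least 31 mm was needed. The two views agree to about 1 mm, and the bobbins measure about 8 mm up, consistent with resting flat on the pan floor.

**Pan and pot:** The pan's corners are within 1–2 pixels of where they started, and the pot is at exactly the same pixels.

**Bottle, tin and screwdriver:** All three look unmoved by eye. My picture comparison there showed only a fairly even brightness difference, which I put down to lighting, so it is a weaker check. I did not re-measure their positions.

**Contact and clearance:** The force readings I took stayed around 1–2 N. The closest pass was red beside the bottle, by calculation 11–14 mm. No check failed.

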